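Put the canister tray away under the pantry shelf

ROBOT

A 7-joint arm with a two-finger parallel gripper is mounted at the origin on the work surface. World frame = base frame: x ahead of the robot, y to its left, z up, the work surface at z = 0. Lengths are in m, angles in rad, forces in N, time in s.
With the tool pointing down it reaches from about 0.35 to 0.9 m from the base axis. Payload 8.1 kg.
Tool frame: the origin (TCP) lies midway between the tips of the shut fingers; the grasp point (between the pads) lies 19 mm behind it; z points along the fingers, y is the direction in which the jaws open and shut (so a half turn about z gives the same grasp; the last joint's range is limited). The gripper opens to 92 mm and grips with 3 to 60 N. Pads are 19 mm wide; open, the fingers measure 130 mm over their backs; the gripper's body (75 mm by 190 mm) begins 47 mm behind the grasp point.
Start: joints at [-1.438, 0.434, 0.025, 1.573, -0.012, 1.134, -0.075], TCP at [0.146, 0.608, 0.189] pointing down, gripper open.
Joint ranges: [-2.62, 2.62], [-0.44, 2.09], [-1.27, 1.32], [0.08, 2.57], [-1.32, 4.46], [0.12, 2], [-2.74, 2.74]. Speed limits (rad/s): [2.22, 2.22, 3.01, 3.01, 3.14, 3.14, 3.14].

INTERFACE

Orientations are given as a rotation vector (axis times angle).
In Python, from rig import arm, optics gives the robot as it stands. The module is installed in compiled form; this text tells all that it offers.
- The arm moves only by the tool carry_out, never from a script. Its argument "series" is a list of rows, each an object with "delta_rot": the turn, a rotation vector about the tool's x, y, z as a fraction of full scale, a list of three; "linear": the shift along the tool's x, y, z as a fraction of full scale, a list of three; "gripper": the closure, from -1 (fully open) to 1 (shut). In form: [{"delta_rot": [ax, ay, az], "linear": [dx, dy, dz], "gripper": gripper}, ...]. A call has 1 to 5 rows; each row shifts and turns the commanded pose from where the row before left it, along the tool's axes as they then stand; what a row does not reach is not made up. Full scale, the value 1, is 50 mm for a shift and 8 degrees for a turn. A row lasts 1/10 s, in which the tool goes at most 50 mm and 8.59 degrees, less where a joint would pass 70% of its speed; a pose out of reach is approached as far as the arm can. A call with a number of a shift or a turn outside -1 to 1 is refused whole. A call with a gripper value outside its range is refused whole. The fingers move at their own pace and stop on an object; "grip_force" is the grip in N (left out, the last holds). Time passes only in rows, so rows that do not move let the fingers close. It gives the time, the measured TCP pose, the force and the opening at its end, in the units of the state.
- arm.get_state(): the state, without advancing time (a new reading comes with each control period).
- optics.read_camera(name): name is "scene" or "top" or "wrist"; returns (picture, depth): 384x512x3 uint8, red, green, blue; 384x512 float32, m along the optical axis (not along the pixel's ray), 0 where there is no reading.
- optics.calibration(name): a dict with "camera_matrix" (3x3 intrinsics, pixels), "R" (3x3) and "t" (3): a world point X has camera coordinates R X + t; the wrist camera has in their place "hand_eye" (4x4, takes a point from camera to tool coordinates, whose origin is the TCP and whose axes are the flange's). Camera axes: x right, y down, z forward; pixel columns grow to the right and rows downward; lengths in m; the calibration is good to about 2 mm. The wrist camera is an equidistant fisheye: a pixel r from the principal point sees the ray r / f radians off the axis. A picture is of the moment at which its call begins: read the wrist's pose just before it. calibration takes no time and is no camera call.
- arm.finish_job(): hands the job in, once; it reports no verdict.
The state is a dict: "t": time; "joint_positions": joint angles; "dq": joint speeds; "effort": joint torques, N m; "tool_pos": TCP position; "orientation": TCP orientation; "ft_force": force on the tool from outside, world axes, zero at the start; "ft_torque": the same for the moment, N m; "opening": finger opening in m.
Only numpy, scipy, OpenCV 4.12 (cv2) and the standard library are available. Lean on these libraries where they do the work, as an engineer would, in place of code of your own. Each camera call takes 0.05 s, during which the arm holds its last target.

TASK

Stand every low canister upright in a compartment of its own in the wooden tray, then slide the loaded tray under the shelf, handle outwards, straight and fully home against the back stop, with nothing knocking the underside of the shelf board. Then push the keeper along the shelf's front edge until it clicks in, barring the tray. Leave the tall canister, mug, bowl, bottle and jar where they stand.

Things in the scene. Friction and masses are not known exactly. Their poses are not given: they have to be found in the camera images.
- shelf: Fixed cream shelf riser, one board on posts. Origin: on the counter below the middle of the board's front edge; x along that edge, y into the bay (roughly to the robot's left), z up. Side posts (22 x 30 mm, centred at x -140 and +140 mm) leave a bay 258 mm wide; the back stop's face is at y = 168 mm. A keeper slides along the front edge.
- board: The shelf's fixed top board (origin and axes of shelf): 350 mm in x, y = 0 to 182 mm, underside 82 mm and top 97 mm above the counter. Fixed white crockery (140 mm wide, 50 mm high) stands on it, centred at x 75, y 105 mm.
- keeper (a joint): Travel (m) of the dark steel keeper along the shelf's +x. 0 to 0.008 at the start (parked open); hard stop at 0.077. A spring ball is met at 0.064, crest at 0.070; past it the keeper has clicked in and the spring holds it against the stop; short of it the spring pushes back. The crest takes 4 to 8 N of push, the rest 1.2 N.
- keeper_post (a point): Top centre of the keeper's upright post, 22 mm diameter, 149 mm above the counter, free for its top 36 mm, on a carriage 50 mm (x) by 26 mm (y). In the shelf frame at x = -150 mm + travel, y = 13 mm. Below it a tongue 24 mm wide hangs in front of the board (y -3 to -9 mm) to 7 mm above the counter; clicked in, it bars the tray.
- tray: Loose wooden tray, 238 mm (x) by 160 mm (y), 0.3 to 0.5 kg. Origin: centre of underside. Floor 6 mm thick, walls 28 mm and dividers 22 mm high, 3 x 2 compartments 74 mm square centred at x -78, 0, 78, y -39, 39 mm. Steel pull handle on the -y side: bar 16 mm thick (x), y -79 to -155, z 6 to 44 mm. +y side goes in first; home, its origin is at y = 88 mm in the shelf frame.
- tray_grip (a point): On the top of the tray's pull handle at its grip point: x = 0, y = -135 mm, z = 44 mm in the tray frame.
- can0: Low round steel canister, 60 mm diameter, wooden lid 62 mm across fixed on, its top 38 mm up, and on it a wooden knob 26 mm diameter and 24 mm high (62 mm in all), 60 to 130 g. Origin: centre of the underside, z up to the knob. May be absent. All low canisters are alike.
- can1: Low round steel canister, 60 mm diameter, wooden lid 62 mm across fixed on, its top 38 mm up, and on it a wooden knob 26 mm diameter and 24 mm high (62 mm in all), 60 to 130 g. Origin: centre of the underside, z up to the knob. May be absent. All low canisters are alike.
- can2: Low round steel canister, 60 mm diameter, wooden lid 62 mm across fixed on, its top 38 mm up, and on it a wooden knob 26 mm diameter and 24 mm high (62 mm in all), 60 to 130 g. Origin: centre of the underside, z up to the knob. May be absent. All low canisters are alike.
- can3: Low round steel canister, 60 mm diameter, wooden lid 62 mm across fixed on, its top 38 mm up, and on it a wooden knob 26 mm diameter and 24 mm high (62 mm in all), 60 to 130 g. Origin: centre of the underside, z up to the knob. May be absent. All low canisters are alike.
- can4: Low round steel canister, 60 mm diameter, wooden lid 62 mm across fixed on, its top 38 mm up, and on it a wooden knob 26 mm diameter and 24 mm high (62 mm in all), 60 to 130 g. Origin: centre of the underside, z up to the knob. May be absent. All low canisters are alike.
- can5: Low round steel canister, 60 mm diameter, wooden lid 62 mm across fixed on, its top 38 mm up, and on it a wooden knob 26 mm diameter and 24 mm high (62 mm in all), 60 to 130 g. Origin: centre of the underside, z up to the knob. May be absent. All low canisters are alike.
- tall_can: Bystander: tall steel canister of the same style, 60 mm diameter, 142 mm high to the top of its knob; too tall for the shelf, stays where it is. Origin: centre of underside.
- mug: Bystander: white mug, 80 mm wide, 85 mm high. Origin: centre of underside.
- bowl: Bystander: blue bowl, 120 mm wide, 50 mm high. Origin: centre of underside.
- oil: Bystander: green glass bottle, 64 mm wide, 200 mm high. Origin: centre of underside.
- jam: Bystander: amber jar, 72 mm wide, 90 mm high. Origin: centre of underside.
Not all that is in view belongs to the job. Leave any blue or red look-alike of the can5 alone.

How it is judged:
On the way, in this order (a step that is already met when the one before it is completed fails the run):
1. every low canister stands in a compartment of the tray, the tray still out in front of the shelf (x of can0 in the frame of tray between -0.115 and 0.115 m and y of can0 in the frame of tray between -0.077 and 0.077 m and z of can0 in the frame of tray between 0 and 0.011 m and angle between each of can0, can1, can2, can3, can4, can5's own z axis and vertical below 0.12 rad and x of can1 in the frame of tray between -0.115 and 0.115 m and y of can1 in the frame of tray between -0.077 and 0.077 m and z of can1 in the frame of tray between 0 and 0.011 m and x of can2 in the frame of tray between -0.115 and 0.115 m and y of can2 in the frame of tray between -0.077 and 0.077 m and z of can2 in the frame of tray between 0 and 0.011 m and x of can3 in the frame of tray between -0.115 and 0.115 m and y of can3 in the frame of tray between -0.077 and 0.077 m and z of can3 in the frame of tray between 0 and 0.011 m and x of can4 in the frame of tray between -0.115 and 0.115 m and y of can4 in the frame of tray between -0.077 and 0.077 m and z of can4 in the frame of tray between 0 and 0.011 m and x of can5 in the frame of tray between -0.115 and 0.115 m and y of can5 in the frame of tray between -0.077 and 0.077 m and z of can5 in the frame of tray between 0 and 0.011 m and y of tray in the frame of shelf below -0.06 m), for 0.2 s.
2. the loaded tray is fully home under the shelf, the keeper not yet clicked in (x of can0 in the frame of tray between -0.115 and 0.115 m and y of can0 in the frame of tray between -0.077 and 0.077 m and z of can0 in the frame of tray between 0 and 0.011 m and angle between each of can0, can1, can2, can3, can4, can5's own z axis and vertical below 0.12 rad and x of can1 in the frame of tray between -0.115 and 0.115 m and y of can1 in the frame of tray between -0.077 and 0.077 m and z of can1 in the frame of tray between 0 and 0.011 m and x of can2 in the frame of tray between -0.115 and 0.115 m and y of can2 in the frame of tray between -0.077 and 0.077 m and z of can2 in the frame of tray between 0 and 0.011 m and x of can3 in the frame of tray between -0.115 and 0.115 m and y of can3 in the frame of tray between -0.077 and 0.077 m and z of can3 in the frame of tray between 0 and 0.011 m and x of can4 in the frame of tray between -0.115 and 0.115 m and y of can4 in the frame of tray between -0.077 and 0.077 m and z of can4 in the frame of tray between 0 and 0.011 m and x of can5 in the frame of tray between -0.115 and 0.115 m and y of can5 in the frame of tray between -0.077 and 0.077 m and z of can5 in the frame of tray between 0 and 0.011 m and y of tray in the frame of shelf between 0.077 and 0.1 m and x of tray in the frame of shelf between -0.014 and 0.014 m and angle between the x axis of tray and the x axis of shelf, either way round below 0.1 rad and z of tray in the frame of shelf below 0.006 m and value of joint keeper below 0.06 m), for 0.2 s.
3. the keeper has clicked in (value of joint keeper above 0.0735 m), for 0.2 s.
At the end, for the whole second after the job is handed in: Each low canister upright on a compartment floor (within 5 mm, tilt < 0.12 rad); tray under the shelf, handle out, within 11 mm of the back stop, 14 mm of the middle, 0.1 rad of straight; keeper clicked (travel > 73.5 mm); the tray at rest (x of can0 in the frame of tray between -0.115 and 0.115 m and y of can0 in the frame of tray between -0.077 and 0.077 m and z of can0 in the frame of tray between 0 and 0.011 m and angle between each of can0, can1, can2, can3, can4, can5's own z axis and vertical below 0.12 rad and x of can1 in the frame of tray between -0.115 and 0.115 m and y of can1 in the frame of tray between -0.077 and 0.077 m and z of can1 in the frame of tray between 0 and 0.011 m and x of can2 in the frame of tray between -0.115 and 0.115 m and y of can2 in the frame of tray between -0.077 and 0.077 m and z of can2 in the frame of tray between 0 and 0.011 m and x of can3 in the frame of tray between -0.115 and 0.115 m and y of can3 in the frame of tray between -0.077 and 0.077 m and z of can3 in the frame of tray between 0 and 0.011 m and x of can4 in the frame of tray between -0.115 and 0.115 m and y of can4 in the frame of tray between -0.077 and 0.077 m and z of can4 in the frame of tray between 0 and 0.011 m and x of can5 in the frame of tray between -0.115 and 0.115 m and y of can5 in the frame of tray between -0.077 and 0.077 m and z of can5 in the frame of tray between 0 and 0.011 m and y of tray in the frame of shelf between 0.077 and 0.1 m and x of tray in the frame of shelf between -0.014 and 0.014 m and angle between the x axis of tray and the x axis of shelf, either way round below 0.1 rad and z of tray in the frame of shelf below 0.006 m and value of joint keeper above 0.0735 m and linear speed of tray below 0.02 m/s); the robot touches nothing.
It fails at once if a canister or the tray knocks the shelf board (over 3 N) (contact force between any of can0, can1, can2, can3, can4, can5, tray and board above 3 N).
It fails at once if a bystander is moved by more than 30 mm (distance of any of tall_can, mug, bowl, oil, jam from where it was at the start of the episode above 0.03 m).
Of can0, can1, can2, can3, can4, can5 only 4 to 6 are there at a start; the rules pass over those that are not, and their reading is None.
At some moment in a run one of can0, can1, can2, can3, can4, can5 may be knocked a few centimetres aside while the robot is not near it.
Once in a run the grip may slacken for a moment while it holds something.
It also fails if it takes over 210 s, if anything falls off the work surface, if the arm or the gripper's body presses on something with over 40 N, if the wrist force passes 120 N, or if a joint passes its speed limit or range.

## Working session

There is one attempt and no reset: what is moved stays moved. The work goes in short steps, Python scripts to look and compute and a tool call to move; the robot and the scene stay as the last step left them, time stands still between calls to the robot, and variables do not carry over. Pictures are saved under pics/ and viewed, and the job is handed in when it is done.

Besides the shell and the picture viewer there is one more tool, called after ">>>" by a JSON object that holds its "method" and its "body". carry_out: Moves the arm, as the interface text tells. Shift numbers are shares of 50 mm and turn numbers shares of 8 degrees, none past 1 either way. Its arguments: {"type":"object","properties":{"series":{"type":"array"},"grip_force":{"type":"number"}},"required":["series"]}

```bash
ls; mkdir -p pics; python3 - <<'E'
from rig import arm, optics
import cv2, numpy as np, json
s=arm.get_state(); print({k:np.round(v,4).tolist() for k,v in s.items()})
for n in ("scene","top","wrist"):
    c=optics.calibration(n); print(n,{k:np.round(v,4).tolist() for k,v in c.items()})
    p,d=optics.read_camera(n)
    cv2.imwrite(f"pics/{n}0.png",cv2.cvtColor(p,cv2.COLOR_RGB2BGR)); np.save(f"{n}0.npy",d)
E
```

```text
pics
{'t': 0.0, 'joint_positions': [-1.4376, 0.4352, 0.025, 1.5741, -0.0116, 1.134, -0.0751], 'dq': [0.0024, 0.0006, 0.0014, -0.0009, -0.0011, 0.0003, -0.0], 'effort': [-0.0004, -66.7871, 0.9845, -31.4455, -0.0608, 0.043, 0.0002], 'tool_pos': [0.1459, 0.6071, 0.1883], 'orientation': [-0.3697, -3.1197, 0.0025], 'ft_force': [0.0716, 0.3567, 0.5894], 'ft_torque': [-0.0325, -0.0122, 0.0281], 'opening': 0.0922}
scene {'camera_matrix': [[481.2551, 0.0, 255.1486], [0.0, 481.2551, 188.5028], [0.0, 0.0, 1.0]], 'R': [[-0.8652, 0.5014, 0.007], [0.3349, 0.5882, -0.7361], [-0.3732, -0.6346, -0.6768]], 't': [0.5133, -0.061, 1.6457]}
top {'camera_matrix': [[351.459, 0.0, 253.1289], [0.0, 351.459, 190.128], [0.0, 0.0, 1.0]], 'R': [[-0.0043, -1.0, -0.0059], [-0.9991, 0.0045, -0.0414], [0.0414, 0.0057, -0.9991]], 't': [-0.0942, 0.5429, 1.254]}
wrist {'camera_matrix': [[297.3186, 0.0, 253.2279], [0.0, 297.3186, 192.9877], [0.0, 0.0, 1.0]], 'hand_eye': [[0.0008, -0.9699, -0.2434, 0.0645], [1.0, 0.0009, -0.0003, 0.0001], [0.0005, -0.2434, 0.9699, -0.1943], [0.0, 0.0, 0.0, 1.0]]}
```

View pics/scene0.png

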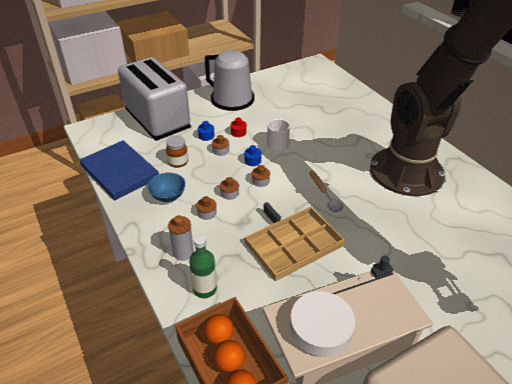

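View pics/top0.png

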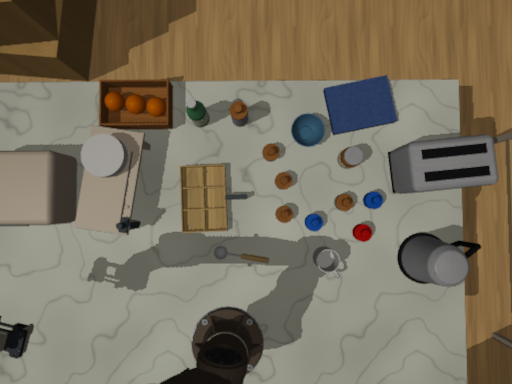

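View pics/wrist0.png

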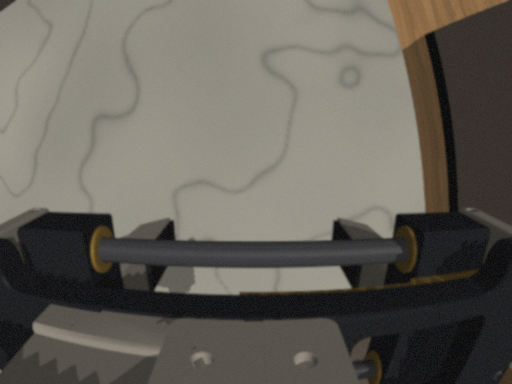

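```bash
cat > h.py <<'E'
import numpy as np, cv2
from rig import arm, optics
from scipy.spatial.transform import Rotation as Rn
def pix2w(n,u,v,z=None,d=None):
    c=optics.calibration(n); K=np.array(c["camera_matrix"]);R=np.array(c["R"]);t=np.array(c["t"])
    ray=np.array([(u-K[0,2])/K[0,0],(v-K[1,2])/K[1,1],1.])
    C=-R.T@t; r=R.T@ray
    k=(z-C[2])/r[2] if z is not None else d
    return C+k*r
def proj(n,X):
    c=optics.calibration(n); K=np.array(c["camera_matrix"]);p=K@(np.array(c["R"])@np.array(X)+np.array(c["t"])); return p[:2]/p[2]
def shot(n,name,crop=None,scale=1):
    p,d=optics.read_camera(n); np.save("last_"+n+".npy",d)
    im=cv2.cvtColor(p,cv2.COLOR_RGB2BGR); cv2.imwrite("last_"+n+".png",im)
    if crop: a,b,c,e=crop; im=im[b:e,a:c]
    im=cv2.resize(im,None,fx=scale,fy=scale,interpolation=cv2.INTER_CUBIC); cv2.imwrite("pics/"+name,im)
    return p,d
def st():
    s=arm.get_state(); print("t",round(s["t"],2),"pos",np.round(s["tool_pos"],4),"F",np.round(s["ft_force"],2),"open",round(s["opening"],4)); 
    R=Rn.from_rotvec(s["orientation"]).as_matrix(); print(np.round(R,3).tolist()); return s,R
E
python3 - <<'E'
from h import *
im=cv2.imread("pics/top0.png")
def crop(a,b,c,e,s,n): cv2.imwrite("pics/"+n,cv2.resize(im[b:e,a:c],None,fx=s,fy=s,interpolation=cv2.INTER_CUBIC))
crop(170,130,300,240,6,"c1.png"); crop(70,120,160,240,5,"c2.png"); crop(250,130,390,250,5,"c3.png")
E
```

```text
(no output)
```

View pics/c1.png

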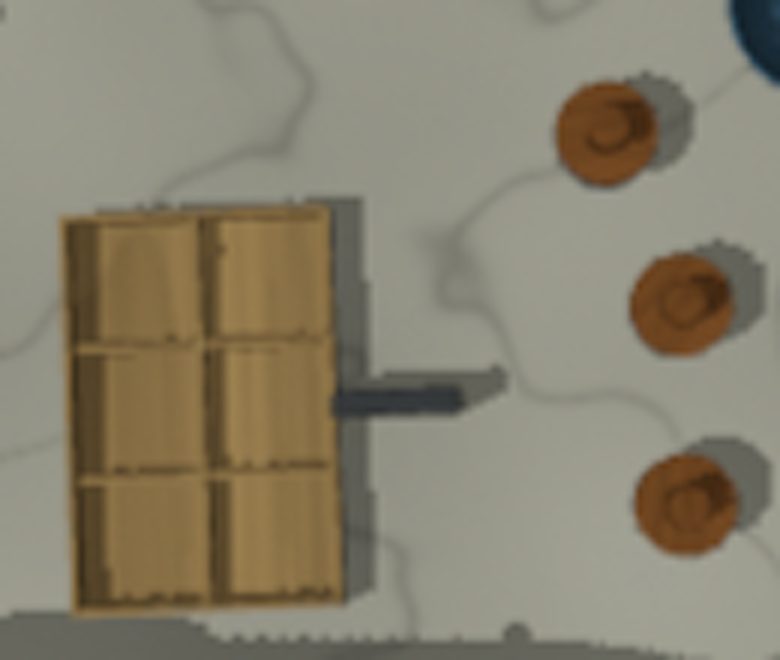

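View pics/c2.png

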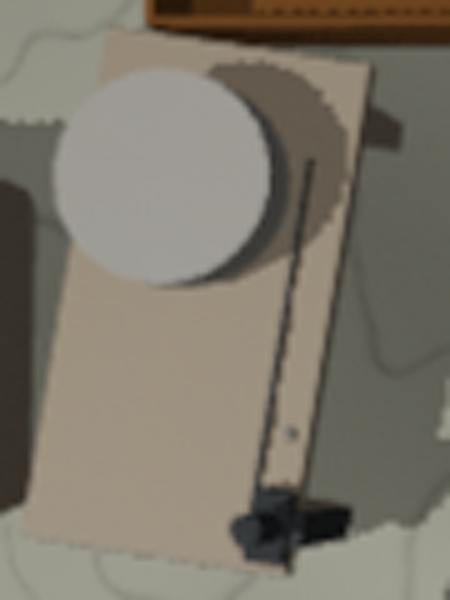

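View pics/c3.png

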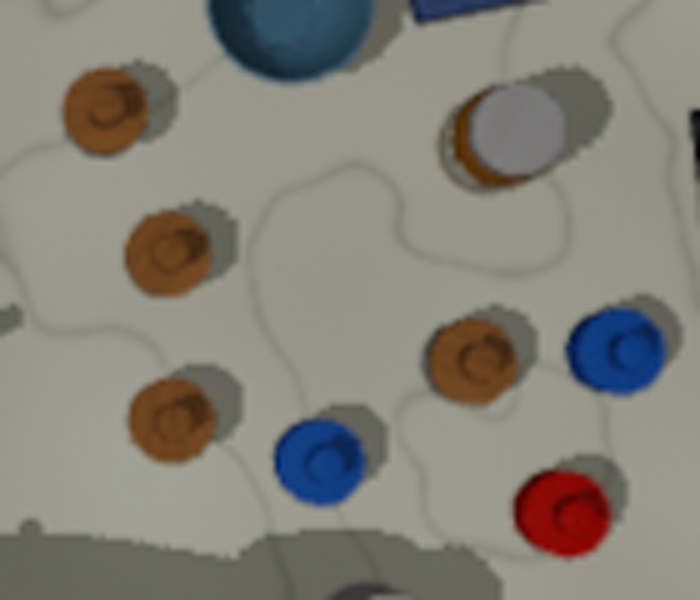

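```bash
python3 - <<'E'
from h import *
def c1(x,y):return (x+.5)/6-.5+170,(y+.5)/6-.5+130
def c2(x,y):return (x+.5)/5-.5+70,(y+.5)/5-.5+120
def c3(x,y):return (x+.5)/5-.5+250,(y+.5)/5-.5+130
for n,p in dict(A=c1(606,134),B=c1(681,304),C=c1(686,504),D=c3(470,362)).items(): print(n,np.round(pix2w("top",*p,z=.038),4))
for n,p in dict(Aknob=c1(608,126),Bk=c1(686,299),Ck=c1(692,505),Dk=c3(486,362)).items(): print(n,np.round(pix2w("top",*p,z=.062),4))
for n,p in dict(blue1=c3(320,462),blue2=c3(617,351),red=c3(563,513)).items(): print(n,np.round(pix2w("top",*p,z=.038),4))
t=[pix2w("top",*c1(*p),z=.028) for p in [(63,216),(329,205),(343,602),(76,613)]]
print(np.round(t,4)); t=np.array(t); print("tray c",t.mean(0)); print("xaxis",(t[0]-t[3])/np.linalg.norm(t[0]-t[3]),np.linalg.norm(t[0]-t[3]),np.linalg.norm(t[0]-t[1]), np.degrees(np.arctan2(*( (t[0]-t[3]+t[1]-t[2])[[1,0]]))))
print("handle end",pix2w("top",*c1(466,400),z=.044))
s=np.array([pix2w("top",*c2(*p),z=.097) for p in [(374,63),(291,573),(107,28),(22,537)]]); print(np.round(s,4))
x=s[0]-s[1]+s[2]-s[3]; print("shelf ang",np.degrees(np.arctan2(x[1],x[0])),"len",np.linalg.norm(s[0]-s[1]),np.linalg.norm(s[0]-s[2]),"origin",(s[0]+s[1])/2)
print("keeper",pix2w("top",*c2(245,533),z=.149))
for n,p in dict(mug=(327,262),spoon=(221,253),tall=(238,105),jam=c3(517,130)).items(): print(n,np.round(pix2w("top",*p,z=dict(mug=.085,spoon=.01,tall=.142,jam=.09)[n]),3))
E
```

```text
A [ 0.6763 -0.159   0.038 ]
B [ 0.5757 -0.2025  0.038 ]
C [ 0.4584 -0.2045  0.038 ]
D [ 0.4981 -0.4143  0.038 ]
Aknob [ 0.6773 -0.1592  0.062 ]
Bk [ 0.5769 -0.2034  0.062 ]
Ck [ 0.4584 -0.2059  0.062 ]
Dk [ 0.4979 -0.4192  0.062 ]
blue1 [ 0.4285 -0.3082  0.038 ]
blue2 [ 0.5054 -0.5175  0.038 ]
red [ 0.3923 -0.4777  0.038 ]
[[ 0.6305  0.1634  0.028 ]
 [ 0.6363  0.0052  0.028 ]
 [ 0.4014 -0.0028  0.028 ]
 [ 0.3955  0.1547  0.028 ]]
tray c [0.51590446 0.08012182 0.028     ]
xaxis [0.99931704 0.03695218 0.        ] 0.23514410343650824 0.15824678117908636 2.0390012452795894
handle end [ 0.51969493 -0.0760814   0.044     ]
[[0.7367 0.27   0.097 ]
 [0.3933 0.3226 0.097 ]
 [0.7616 0.4515 0.097 ]
 [0.418  0.5035 0.097 ]]
shelf ang -8.661966177304826 len 0.3474276377899606 0.18322245703138557 origin [0.56498479 0.2962925  0.097     ]
keeper [0.42315073 0.33356764 0.149     ]
mug [ 0.297 -0.344  0.085]
spoon [0.318 0.019 0.01 ]
tall [ 0.815 -0.049  0.142]
jam [ 0.654 -0.435  0.09 ]
```

>>> {"method": "carry_out", "body": {"series": [{"delta_rot": [0, 0, 0.95], "linear": [0, 0, -0.2], "gripper": -1}, {"delta_rot": [0, 0, 0.95], "linear": [0, 0, -0.2], "gripper": -1}, {"delta_rot": [0, 0, 0.95], "linear": [0, 0, 0], "gripper": -1}, {"delta_rot": [0, 0, 0.95], "linear": [0, 0, 0], "gripper": -1}, {"delta_rot": [0, 0, 0.95], "linear": [0, 0, 0], "gripper": -1}], "grip_force": 20}}

```text
t: 0.65
tool_pos: [0.146, 0.6075, 0.2089]
orientation: [1.373, 2.826, -0.001]
ft_force: [-0.2, 0.1, 0.5]
opening: 0.0918
```

>>> {"method": "carry_out", "body": {"series": [{"delta_rot": [0, 0, 0.95], "linear": [0, 0, 0], "gripper": -1}, {"delta_rot": [0, 0, 0.95], "linear": [0, 0, 0], "gripper": -1}, {"delta_rot": [0, 0, 0.95], "linear": [0, 0, 0], "gripper": -1}, {"delta_rot": [0, 0, 0.95], "linear": [0, 0, 0], "gripper": -1}, {"delta_rot": [0, 0, 0.95], "linear": [0, 0, 0], "gripper": -1}]}}

```text
t: 1.15
tool_pos: [0.1459, 0.6075, 0.2088]
orientation: [2.218, 2.225, -0.001]
ft_force: [-0.3, 0.7, 0.0]
opening: 0.0916
```

```bash
python3 -c "
from h import *
st()"
```

```text
t 1.15 pos [0.1459 0.6075 0.2088] F [-0.26  0.73  0.03] open 0.0916
[[-0.003, 1.0, -0.0], [1.0, 0.003, -0.001], [-0.001, -0.0, -1.0]]
```

>>> {"method": "carry_out", "body": {"series": [{"delta_rot": [0, 0, 0], "linear": [-0.96, 0.664, 0], "gripper": -1}, {"delta_rot": [0, 0, 0], "linear": [-0.96, 0.664, 0], "gripper": -1}, {"delta_rot": [0, 0, 0], "linear": [-0.96, 0.664, 0], "gripper": -1}, {"delta_rot": [0, 0, 0], "linear": [-0.96, 0.664, 0], "gripper": -1}, {"delta_rot": [0, 0, 0], "linear": [-0.96, 0.664, 0], "gripper": -1}]}}

```text
t: 1.65
tool_pos: [0.2907, 0.4014, 0.209]
orientation: [-2.212, -2.231, 0.0]
ft_force: [0.6, 0.7, 0.2]
opening: 0.0918
```

>>> {"method": "carry_out", "body": {"series": [{"delta_rot": [0, 0, 0], "linear": [-0.96, 0.664, 0], "gripper": -1}, {"delta_rot": [0, 0, 0], "linear": [-0.96, 0.664, 0], "gripper": -1}, {"delta_rot": [0, 0, 0], "linear": [-0.96, 0.664, 0], "gripper": -1}, {"delta_rot": [0, 0, 0], "linear": [-0.96, 0.664, 0], "gripper": -1}, {"delta_rot": [0, 0, 0], "linear": [-0.96, 0.664, 0], "gripper": -1}]}}

```text
t: 2.15
tool_pos: [0.4346, 0.1971, 0.2093]
orientation: [-2.211, -2.231, -0.001]
ft_force: [0.8, 0.3, -0.4]
opening: 0.0921
```

>>> {"method": "carry_out", "body": {"series": [{"delta_rot": [0, 0, 0], "linear": [-0.96, 0.664, 0], "gripper": -1}, {"delta_rot": [0, 0, 0], "linear": [-0.96, 0.664, 0], "gripper": -1}, {"delta_rot": [0, 0, 0], "linear": [-0.96, 0.664, 0], "gripper": -1}, {"delta_rot": [0, 0, 0], "linear": [-0.96, 0.664, 0], "gripper": -1}, {"delta_rot": [0, 0, 0], "linear": [-0.96, 0.664, 0], "gripper": -1}]}}

```text
t: 2.65
tool_pos: [0.5787, -0.007, 0.209]
orientation: [-2.211, -2.231, -0.0]
ft_force: [1.7, 1.0, -0.4]
opening: 0.0919
```

```bash
python3 -c "
from h import *
st(); shot('top','top1.png'); shot('wrist','w1.png'); st()"
```

```text
t 2.65 pos [ 0.5787 -0.007   0.209 ] F [ 1.71  1.   -0.35] open 0.0919
[[-0.009, 1.0, -0.0], [1.0, 0.009, 0.0], [0.0, -0.0, -1.0]]
t 2.75 pos [ 0.5802 -0.0138  0.2092] F [-0.43 -0.15 -1.15] open 0.0917
[[0.001, 1.0, 0.002], [1.0, -0.001, -0.005], [-0.004, 0.002, -1.0]]
```

View pics/w1.png

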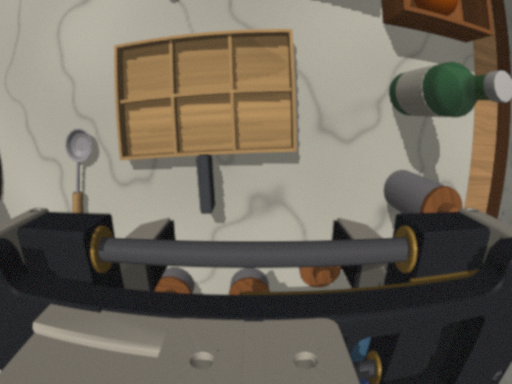

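View pics/top1.png

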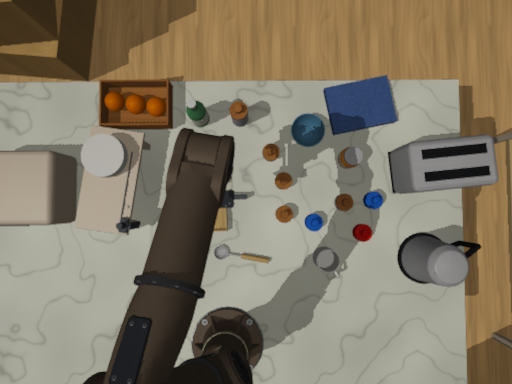

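```bash
cat >> h.py <<'E'
def wpix(u,v,z,s):
    c=optics.calibration("wrist");K=np.array(c["camera_matrix"]);H=np.array(c["hand_eye"])
    a=np.array([u-K[0,2],v-K[1,2]]);r=np.linalg.norm(a);th=r/K[0,0]
    ray=np.r_[np.sin(th)*a/r,np.cos(th)]
    R=Rn.from_rotvec(s["orientation"]).as_matrix();p=np.array(s["tool_pos"])
    d=R@H[:3,:3]@ray; C=p+R@H[:3,3]; return C+d*(z-C[2])/d[2]
E
python3 - <<'E'
from h import *
s={"orientation":arm.get_state()["orientation"],"tool_pos":[.5802,-.0138,.2092]}
for p in [(115,46),(292,30),(297,152),(120,158)]: print(wpix(*p,.028,s))
E
```

```text
[0.39526131 0.16002405 0.028     ]
[0.63001619 0.16823285 0.028     ]
[0.63686377 0.00983679 0.028     ]
[0.3999264  0.00513193 0.028     ]
```

>>> {"method": "carry_out", "body": {"series": [{"delta_rot": [0, 0, 0], "linear": [-0.97, 0.644, 0.4], "gripper": -1}, {"delta_rot": [0, 0, 0], "linear": [-0.97, 0.644, 0.6], "gripper": -1}, {"delta_rot": [0, 0, 0], "linear": [-0.96, 0.644, 0.8], "gripper": -0.3}, {"delta_rot": [0, 0, 0], "linear": [0, 0, 0.3], "gripper": -0.3}, {"delta_rot": [0, 0, 0], "linear": [0, 0, 0], "gripper": -0.3}]}}

```text
t: 3.25
tool_pos: [0.6505, -0.1157, 0.1234]
orientation: [-2.211, -2.226, 0.006]
ft_force: [-0.8, 0.8, 0.3]
opening: 0.0725
```

```bash
python3 -c "
from h import *
st(); shot('wrist','w2.png'); st()"
```

```text
t 3.25 pos [ 0.6505 -0.1157  0.1234] F [-0.83  0.8   0.33] open 0.0725
[[-0.007, 1.0, -0.005], [1.0, 0.007, 0.0], [0.0, -0.005, -1.0]]
t 3.3 pos [ 0.6514 -0.1145  0.1253] F [ 0.11 -0.11  0.2 ] open 0.0683
[[-0.008, 1.0, -0.003], [1.0, 0.008, 0.001], [0.001, -0.003, -1.0]]
```

View pics/w2.png

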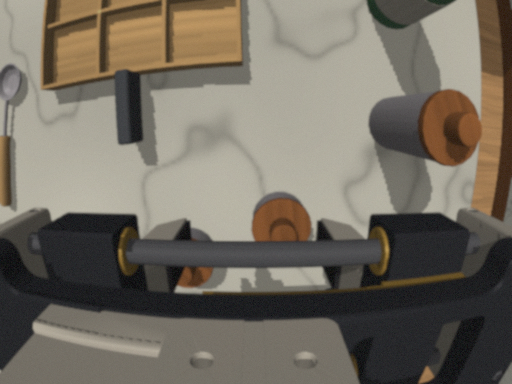

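>>> {"method": "carry_out", "body": {"series": [{"delta_rot": [0, 0, 0], "linear": [-0.45, 0.25, 0], "gripper": -0.3}, {"delta_rot": [0, 0, 0], "linear": [-0.45, 0.25, 0], "gripper": -0.3}, {"delta_rot": [0, 0, 0], "linear": [0, 0, 0.4], "gripper": -0.3}, {"delta_rot": [0, 0, 0], "linear": [0, 0, 0], "gripper": -0.3}, {"delta_rot": [0, 0, 0], "linear": [0, 0, 0], "gripper": -0.3}]}}

```text
t: 3.8
tool_pos: [0.678, -0.158, 0.1075]
orientation: [-2.209, -2.233, -0.002]
ft_force: [-0.2, -0.3, 0.3]
opening: 0.0598
```

```bash
python3 -c "
from h import *
st(); shot('wrist','w3.png')"
```

```text
t 3.8 pos [ 0.678  -0.158   0.1075] F [-0.22 -0.31  0.31] open 0.0598
[[-0.011, 1.0, 0.0], [1.0, 0.011, 0.001], [0.001, 0.0, -1.0]]
```

View pics/w3.png

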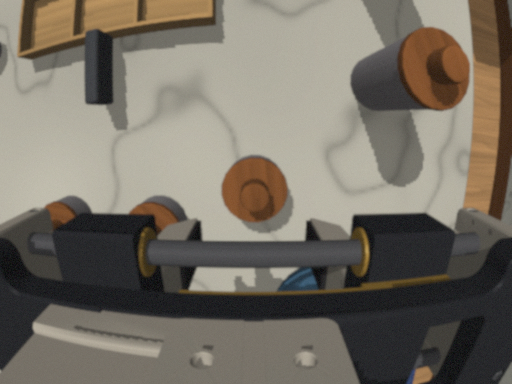

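```bash
python3 -c "
from h import *
s=arm.get_state(); print(s['tool_pos'],wpix(255,195,.062,s),wpix(254,188,.038,s))"
```

```text
[ 0.67829741 -0.15829672  0.10788995] [ 0.68033684 -0.15536012  0.062     ] [ 0.67957528 -0.15496275  0.038     ]
```

>>> {"method": "carry_out", "body": {"series": [{"delta_rot": [0, 0, 0], "linear": [0.05, 0.02, 0.6], "gripper": -0.3}, {"delta_rot": [0, 0, 0], "linear": [0, 0, 0.5], "gripper": -0.3}, {"delta_rot": [0, 0, 0], "linear": [0, 0, 0.2], "gripper": -0.3}, {"delta_rot": [0, 0, 0], "linear": [0, 0, 0], "gripper": -0.3}, {"delta_rot": [0, 0, 0], "linear": [0, 0, 0], "gripper": 0.5}]}}

```text
t: 4.35
tool_pos: [0.6796, -0.1577, 0.043]
orientation: [2.211, 2.23, 0.001]
ft_force: [-0.8, -0.3, 0.4]
opening: 0.0552
```

>>> {"method": "carry_out", "body": {"series": [{"delta_rot": [0, 0, 0], "linear": [0, 0, 0], "gripper": 1}, {"delta_rot": [0, 0, 0], "linear": [0, 0, 0], "gripper": 1}, {"delta_rot": [0, 0, 0], "linear": [0, 0, 0], "gripper": 1}, {"delta_rot": [0, 0, 0], "linear": [0, 0, 0], "gripper": 1}, {"delta_rot": [0, 0, 0], "linear": [0, 0, 0], "gripper": 1}]}}

```text
t: 4.85
tool_pos: [0.6789, -0.1577, 0.0417]
orientation: [2.212, 2.231, 0.0]
ft_force: [0.5, -0.4, 0.6]
opening: 0.0162
```

```bash
python3 -c "
from h import *
st(); shot('scene','s2.png',(150,60,350,260),4);shot('top','t2.png');st()"
```

```text
t 4.85 pos [ 0.6789 -0.1577  0.0417] F [ 0.5 -0.4  0.6] open 0.0162
[[-0.008, 1.0, 0.0], [1.0, 0.008, 0.0], [0.0, 0.0, -1.0]]
t 4.95 pos [ 0.6788 -0.1578  0.0415] F [ 0.19 -0.01  0.29] open 0.0083
[[-0.008, 1.0, -0.0], [1.0, 0.008, 0.0], [0.0, -0.0, -1.0]]
```

View pics/s2.png

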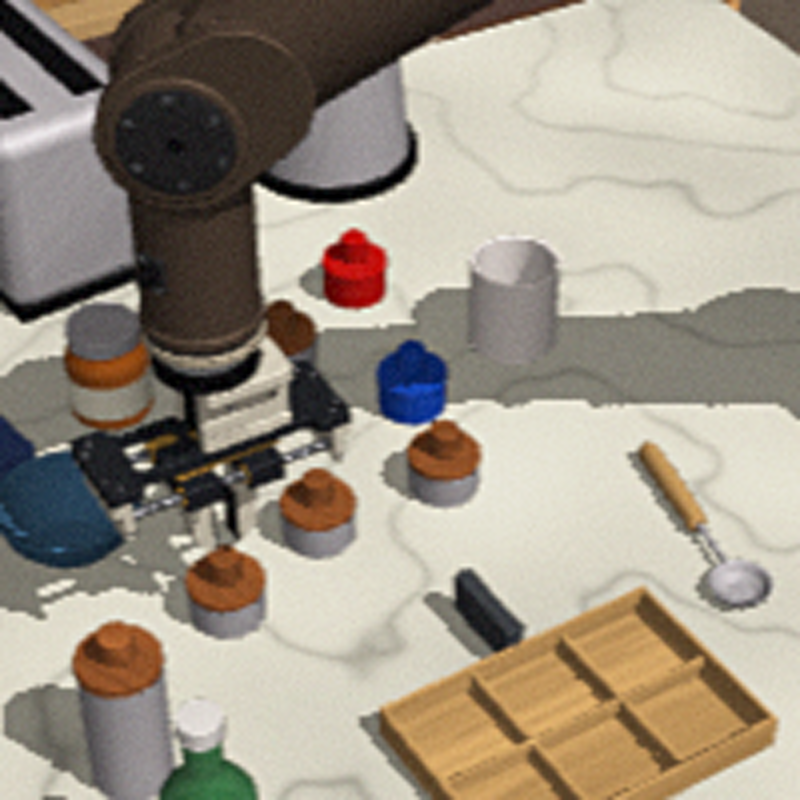

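```bash
python3 -c "
from h import *
print(proj('scene',[.6788,-.1578,.0415]),proj('scene',[.677,-.159,.038]),proj('scene',[.677,-.159,.062]))
for p in [(206,200)]:print(pix2w('scene',206.5,203,z=.038))
"
```

```text
[204.9214858  202.62403548] [205.35677599 203.00307293] [204.85549124 197.30935466]
[ 0.67396695 -0.15728672  0.038     ]
```

```bash
python3 -c "
import cv2
im=cv2.imread('last_top.png');cv2.imwrite('pics/t2c.png',cv2.resize(im[110:240,170:400],None,fx=3.4,fy=3.4,interpolation=cv2.INTER_CUBIC))"
```

```text
(no output)
```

View pics/t2c.png

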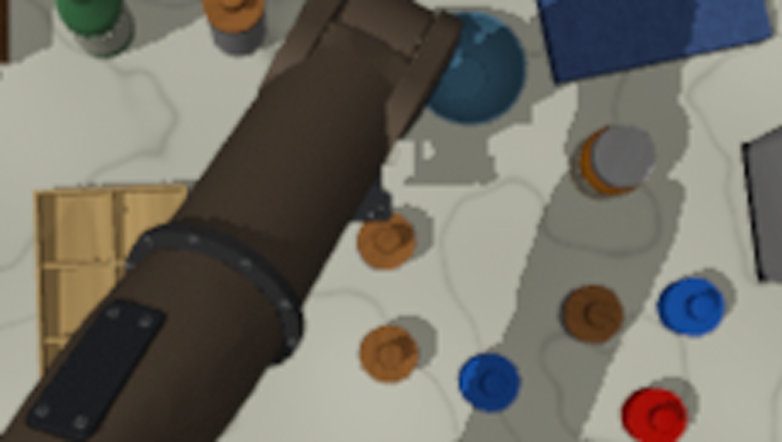

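```bash
python3 -c "
import cv2,numpy as np
a=cv2.imread('pics/scene0.png')[160:240,170:260];b=cv2.imread('last_scene.png')[160:240,170:260]
cv2.imwrite('pics/cmp.png',cv2.resize(np.hstack([a,b]),None,fx=4,fy=4,interpolation=cv2.INTER_CUBIC))
d=np.load('last_scene.npy');print(d[185:215:3,200:215:3])
from h import *
for uv in [(206,199),(206,205),(204,190),(206,220)]: print(uv,pix2w('scene',*uv,d=d[uv[1],uv[0]]))
d=np.load('scene0.npy')
for uv in [(206,199),(206,205),(204,190),(206,220)]: print(uv,pix2w('scene',*uv,d=d[uv[1],uv[0]]))
"
```

```text
[[1.3522595 1.3605655 1.4229552 1.4110731 1.4178907]
 [1.3963337 1.4028493 1.5762428 1.4147025 1.4223387]
 [1.4042495 1.4119387 1.5559664 1.420615  1.4314243]
 [1.4090629 1.4124134 0.        1.4321558 1.5501584]
 [1.5507102 1.4217536 1.4558593 1.4560168 1.5427644]
 [1.4804726 1.4486892 1.4421556 1.4479656 1.4815117]
 [1.4693888 1.4451205 1.4473431 1.4492826 1.4658121]
 [1.4578474 1.4580543 1.4572178 1.455691  1.4619906]
 [1.4500769 1.4526893 1.4522804 1.4542551 1.4502622]
 [1.456659  1.4492803 1.4412885 1.4467609 1.4565291]]
(206, 199) [ 0.67820116 -0.14825438  0.06446782]
(206, 205) [ 0.68147096 -0.14438069  0.04414192]
(204, 190) [ 0.63728528 -0.25788074 -0.00563515]
(206, 220) [ 0.69158891 -0.130172   -0.00313455]
(206, 199) [ 0.67631658 -0.15282367  0.05975853]
(206, 205) [ 0.68320583 -0.14015668  0.04860156]
(204, 190) [ 0.63892854 -0.25385772 -0.0016485 ]
(206, 220) [ 6.92838926e-01 -1.27094815e-01  3.15384288e-04]
```

View pics/cmp.png

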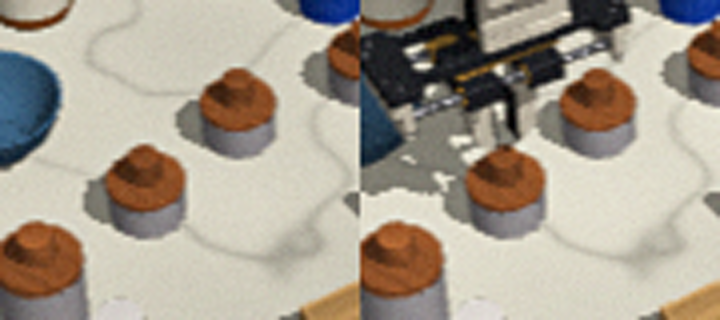

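```bash
python3 -c "
from h import *
d=np.load('last_scene.npy')
for uv in [(201,190),(203,193),(209,188),(209,193),(200,186),(195,180),(215,180)]: print(uv,np.round(pix2w('scene',*uv,d=d[uv[1],uv[0]]),3))
st(); shot('wrist','w4.png')
"
```

```text
(201, 190) [ 0.692 -0.146  0.11 ]
(203, 193) [ 0.687 -0.146  0.095]
(209, 188) [ 0.668 -0.144  0.108]
(209, 193) [ 0.668 -0.145  0.087]
(200, 186) [ 0.706 -0.115  0.156]
(195, 180) [ 0.713 -0.133  0.168]
(215, 180) [ 0.656 -0.122  0.151]
t 4.95 pos [ 0.6788 -0.1578  0.0415] F [ 0.19 -0.01  0.29] open 0.0083
[[-0.008, 1.0, -0.0], [1.0, 0.008, 0.0], [0.0, -0.0, -1.0]]
```

View pics/w4.png

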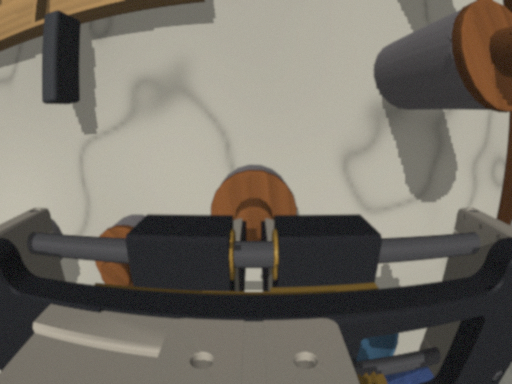

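```bash
python3 -c "
from h import *
d=np.load('last_scene.npy')
for v in range(188,206):
  print(v,[tuple(np.round(1000*pix2w('scene',u,v,d=d[v,u])).astype(int)) if d[v,u]>0 else None for u in range(199,214,2)])
im=cv2.imread('last_scene.png')[165:225,170:250]
cv2.imwrite('pics/z.png',cv2.resize(im,None,fx=10,fy=10,interpolation=cv2.INTER_NEAREST))
"
```

```text
188 [(np.int64(700), np.int64(-140), np.int64(126)), (np.int64(692), np.int64(-145), np.int64(119)), (np.int64(686), np.int64(-144), np.int64(116)), (np.int64(632), np.int64(-260), np.int64(0)), (np.int64(668), np.int64(-157), np.int64(98)), (np.int64(668), np.int64(-144), np.int64(108)), (np.int64(661), np.int64(-144), np.int64(105)), (np.int64(656), np.int64(-140), np.int64(106))]
189 [(np.int64(701), np.int64(-140), np.int64(122)), (np.int64(693), np.int64(-142), np.int64(117)), (np.int64(684), np.int64(-150), np.int64(107)), (np.int64(636), np.int64(-252), np.int64(3)), (np.int64(668), np.int64(-158), np.int64(93)), (np.int64(668), np.int64(-144), np.int64(104)), (np.int64(662), np.int64(-142), np.int64(103)), (np.int64(657), np.int64(-140), np.int64(102))]
190 [(np.int64(699), np.int64(-144), np.int64(114)), (np.int64(692), np.int64(-146), np.int64(110)), (np.int64(687), np.int64(-144), np.int64(109)), (np.int64(637), np.int64(-251), np.int64(0)), (np.int64(667), np.int64(-161), np.int64(86)), (np.int64(669), np.int64(-142), np.int64(102)), (np.int64(663), np.int64(-141), np.int
[... 5065 characters left out ...]
(690), np.int64(-162), np.int64(38)), (np.int64(691), np.int64(-144), np.int64(53)), (np.int64(684), np.int64(-144), np.int64(50)), (np.int64(678), np.int64(-145), np.int64(46)), (np.int64(672), np.int64(-143), np.int64(45)), (np.int64(665), np.int64(-143), np.int64(42)), (np.int64(661), np.int64(-139), np.int64(43))]
205 [(np.int64(699), np.int64(-157), np.int64(42)), (np.int64(692), np.int64(-159), np.int64(37)), (np.int64(689), np.int64(-151), np.int64(42)), (np.int64(683), np.int64(-149), np.int64(41)), (np.int64(680), np.int64(-140), np.int64(47)), (np.int64(670), np.int64(-147), np.int64(36)), (np.int64(667), np.int64(-140), np.int64(41)), (np.int64(661), np.int64(-138), np.int64(40))]
```

View pics/z.png

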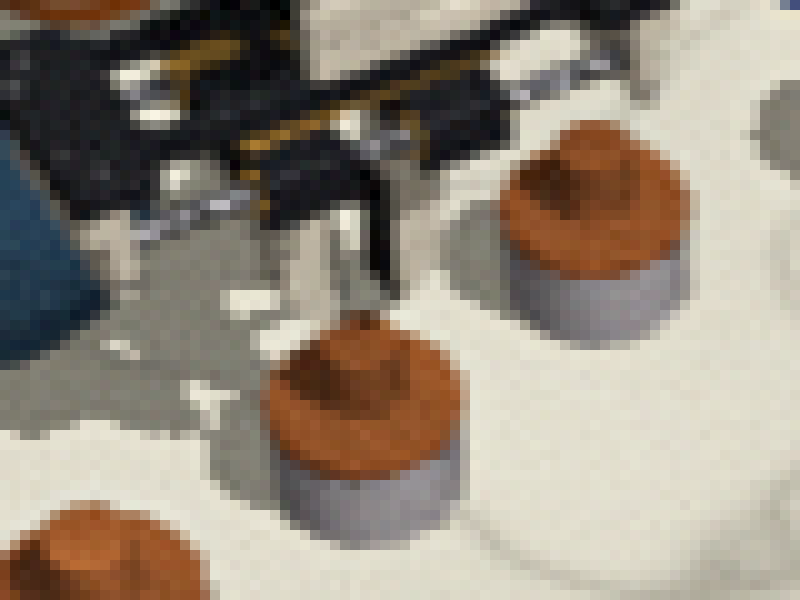

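```bash
python3 -c "
from h import *
s=arm.get_state()
d=np.load('last_wrist.npy')
c=optics.calibration('wrist');K=np.array(c['camera_matrix']);H=np.array(c['hand_eye']);R=Rn.from_rotvec(s['orientation']).as_matrix()
for u,v in [(150,150),(320,100),(255,190),(255,205),(490,40),(255,222),(240,225),(237,240),(270,240),(237,250),(272,235)]:
  a=np.array([u-K[0,2],v-K[1,2]]);r=np.linalg.norm(a);th=r/K[0,0];z=d[v,u]
  X=np.r_[np.tan(th)*z*a/r,z]; print(u,v,z,np.round(R@(H[:3,:3]@X+H[:3,3])+s['tool_pos'],3), np.round(H[:3,:3]@X+H[:3,3],3))
"
```

```text
150 150 0.23644494 [ 0.593 -0.116 -0.002] [ 0.042 -0.086  0.044]
320 100 0.22645329 [ 0.732 -0.075 -0.002] [0.082 0.054 0.044]
255 190 0.0 [ 0.679 -0.093  0.236] [ 0.065  0.001 -0.194]
255 205 0.18491335 [ 0.68  -0.145  0.058] [ 0.013  0.002 -0.017]
490 40 0.100490786 [ 0.796 -0.042  0.12 ] [ 0.114  0.118 -0.078]
255 222 0.1852924 [ 0.68  -0.155  0.061] [ 0.002  0.002 -0.019]
240 225 0.1552372 [ 0.672 -0.147  0.089] [ 0.011 -0.006 -0.048]
237 240 0.13588782 [ 0.672 -0.147  0.109] [ 0.011 -0.007 -0.068]
270 240 0.13603565 [ 0.687 -0.147  0.109] [ 0.011  0.008 -0.068]
237 250 0.081258096 [ 0.675 -0.128  0.161] [ 0.03  -0.004 -0.119]
272 235 0.08934987 [ 0.685 -0.127  0.152] [ 0.031  0.006 -0.111]
```

>>> {"method": "carry_out", "body": {"series": [{"delta_rot": [0, 0, 0], "linear": [0, 0, -0.1], "gripper": -0.3}, {"delta_rot": [0, 0, 0], "linear": [0, 0, 0], "gripper": -0.3}, {"delta_rot": [0, 0, 0], "linear": [0, 0, 0], "gripper": -0.3}, {"delta_rot": [0, 0, 0], "linear": [0, 0, 0], "gripper": -0.3}, {"delta_rot": [0, 0, 0], "linear": [0, 0, 0], "gripper": -0.3}]}}

```text
t: 5.5
tool_pos: [0.6787, -0.1576, 0.0464]
orientation: [-2.212, -2.231, 0.0]
ft_force: [0.3, -0.9, -0.3]
opening: 0.0393
```

>>> {"method": "carry_out", "body": {"series": [{"delta_rot": [0, 0, 0], "linear": [0, 0, 0.3], "gripper": -0.3}, {"delta_rot": [0, 0, 0], "linear": [0, 0, 0.3], "gripper": -0.3}, {"delta_rot": [0, 0, 0], "linear": [0, 0, 0.2], "gripper": -0.3}, {"delta_rot": [0, 0, 0], "linear": [0, 0, 0], "gripper": -0.3}, {"delta_rot": [0, 0, 0], "linear": [0, 0, 0], "gripper": -0.3}]}}

```text
t: 6.0
tool_pos: [0.6785, -0.1578, 0.0059]
orientation: [-2.212, -2.23, 0.001]
ft_force: [0.2, -0.9, 0.0]
opening: 0.0592
```

```bash
python3 -c "
from h import *
st(); shot('scene','s5.png',(170,150,260,230),8);"
```

```text
t 6.0 pos [ 0.6785 -0.1578  0.0059] F [ 0.18 -0.85  0.01] open 0.0592
[[-0.008, 1.0, -0.001], [1.0, 0.008, -0.0], [-0.0, -0.001, -1.0]]
```

View pics/s5.png

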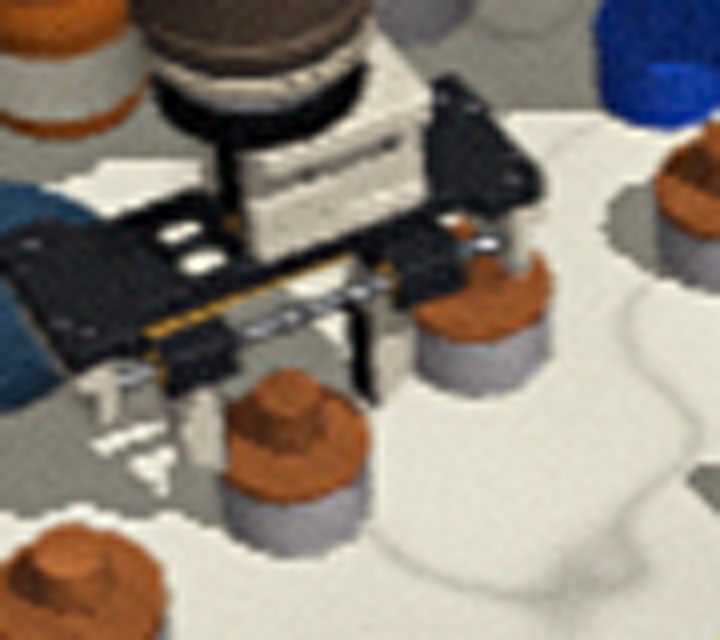

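>>> {"method": "carry_out", "body": {"series": [{"delta_rot": [0, 0, 0], "linear": [0, 0, 0], "gripper": 1}, {"delta_rot": [0, 0, 0], "linear": [0, 0, 0], "gripper": 1}, {"delta_rot": [0, 0, 0], "linear": [0, 0, 0], "gripper": 1}, {"delta_rot": [0, 0, 0], "linear": [0, 0, 0], "gripper": 1}, {"delta_rot": [0, 0, 0], "linear": [0, 0, 0], "gripper": 1}]}}

```text
t: 6.55
tool_pos: [0.6789, -0.1577, 0.0067]
orientation: [2.212, 2.231, 0.0]
ft_force: [0.4, 0.6, 1.5]
opening: 0.0253
```

>>> {"method": "carry_out", "body": {"series": [{"delta_rot": [0, 0, 0], "linear": [0, 0, 0], "gripper": 1}, {"delta_rot": [0, 0, 0], "linear": [0, 0, -0.2], "gripper": 1}, {"delta_rot": [0, 0, 0], "linear": [0, 0, -0.3], "gripper": 1}, {"delta_rot": [0, 0, 0], "linear": [0, 0, -0.4], "gripper": 1}, {"delta_rot": [0, 0, 0], "linear": [0, 0, -0.4], "gripper": 1}]}}

```text
t: 7.05
tool_pos: [0.679, -0.158, 0.0735]
orientation: [2.212, 2.23, 0.0]
ft_force: [-0.0, -0.5, -0.8]
opening: 0.0255
```

```bash
python3 -c "
from h import *
st(); shot('scene','s6.png',(150,110,310,230),5);shot('wrist','w6.png')"
```

```text
t 7.05 pos [ 0.679  -0.158   0.0735] F [-0.04 -0.45 -0.84] open 0.0255
[[-0.008, 1.0, 0.001], [1.0, 0.008, -0.0], [-0.0, 0.001, -1.0]]
```

View pics/s6.png

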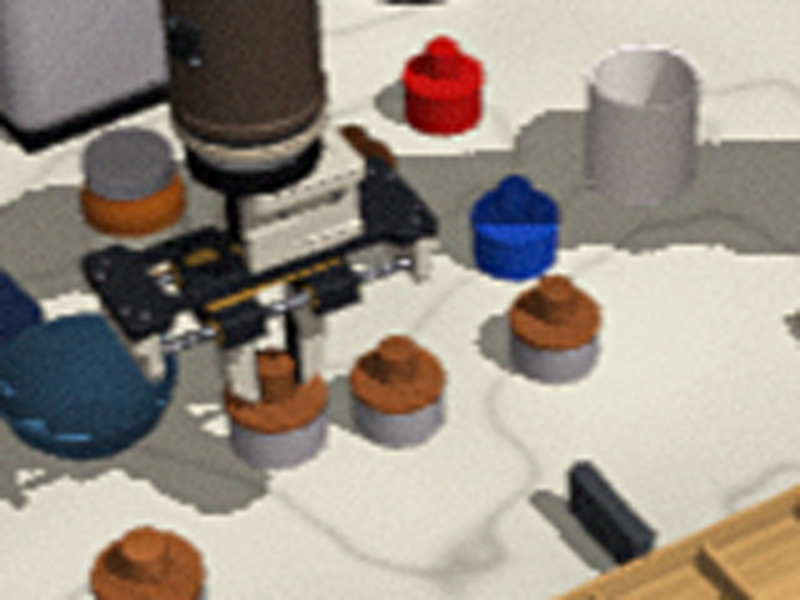

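View pics/w6.png

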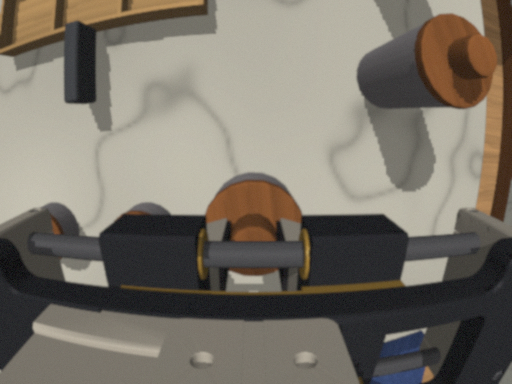

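>>> {"method": "carry_out", "body": {"series": [{"delta_rot": [0, 0, 0], "linear": [0.3, -0.1, -0.4], "gripper": 1}, {"delta_rot": [0, 0, 0], "linear": [0.6, -0.4, -0.3], "gripper": 1}, {"delta_rot": [0, 0, 0], "linear": [0.8, -0.4, 0], "gripper": 1}, {"delta_rot": [0, 0, 0], "linear": [0.8, -0.4, 0], "gripper": 1}, {"delta_rot": [0, 0, 0], "linear": [0.6, -0.4, 0], "gripper": 1}], "grip_force": 25}}

```text
t: 7.65
tool_pos: [0.5914, -0.0004, 0.1065]
orientation: [-2.209, -2.232, -0.001]
ft_force: [0.4, 0.1, -0.4]
opening: 0.0251
```

>>> {"method": "carry_out", "body": {"series": [{"delta_rot": [0, 0, 0], "linear": [0.3, 0, 0], "gripper": 1}, {"delta_rot": [0, 0, 0], "linear": [0, 0, 0], "gripper": 1}, {"delta_rot": [0, 0, 0], "linear": [0, 0, 0], "gripper": 1}]}}

```text
t: 7.95
tool_pos: [0.5931, 0.0106, 0.1068]
orientation: [2.211, 2.23, 0.0]
ft_force: [0.4, -0.3, -1.2]
opening: 0.0253
```

```bash
python3 -c "
from h import *
st(); shot('wrist','w7.png',None,1.5);st()"
```

```text
t 7.95 pos [0.5931 0.0106 0.1068] F [ 0.39 -0.28 -1.24] open 0.0253
[[-0.008, 1.0, 0.001], [1.0, 0.008, -0.001], [-0.001, 0.001, -1.0]]
t 8.0 pos [0.5931 0.0097 0.1068] F [ 1.42 -0.14 -0.66] open 0.0252
[[-0.007, 1.0, 0.001], [1.0, 0.007, -0.001], [-0.001, 0.001, -1.0]]
```

View pics/w7.png

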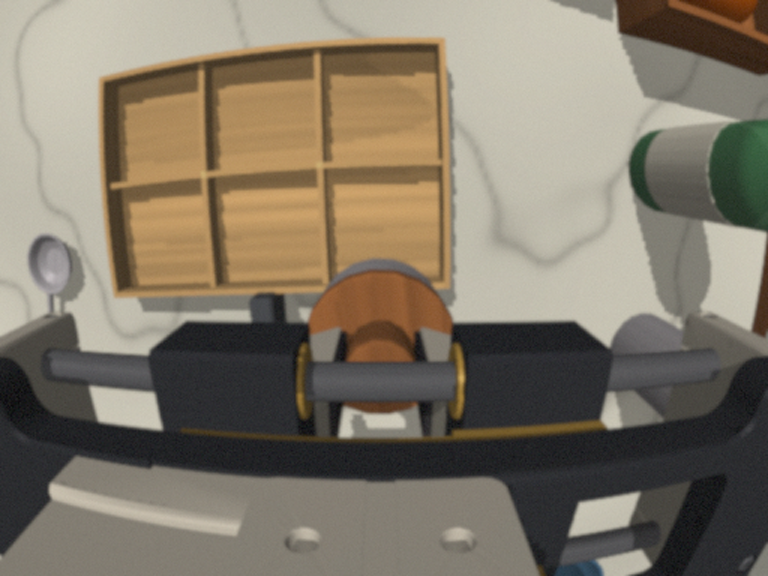

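```bash
python3 -c "
from h import *
s=dict(arm.get_state()); 
q=[wpix(a/1.5,b/1.5,.028,s) for a,b in [(99,79),(444,38),(450,287),(116,296)]]
print(np.round(q,4)); q=np.array(q)
print((q[0]+q[2])/2,(q[1]+q[3])/2)
j=np.array([wpix(a/1.5,b/1.5,.022,s) for a,b in [(205,174),(321,165)]]); print(j,j.mean(0),j[1]-j[0])
"
```

```text
[[ 3.965e-01  1.561e-01  2.800e-02]
 [ 6.320e-01  1.657e-01  2.800e-02]
 [ 6.383e-01  7.900e-03  2.800e-02]
 [ 4.039e-01 -3.000e-04  2.800e-02]]
[0.517414   0.08200596 0.028     ] [0.5179081  0.08270928 0.028     ]
[[0.47933137 0.08114634 0.022     ]
 [0.55659509 0.08393508 0.022     ]] [0.51796323 0.08254071 0.022     ] [0.07726373 0.00278874 0.        ]
```

>>> {"method": "carry_out", "body": {"series": [{"delta_rot": [0, 0, 0], "linear": [0.7, 0.02, 0], "gripper": 1}, {"delta_rot": [0, 0, 0], "linear": [0.8, 0.01, 0], "gripper": 1}, {"delta_rot": [0, 0, 0], "linear": [0.5, 0, 0], "gripper": 1}, {"delta_rot": [0, 0, 0], "linear": [0.28, 0, 0], "gripper": 1}, {"delta_rot": [0, 0, 0], "linear": [0, 0, 0.4], "gripper": 1}]}}

```text
t: 8.5
tool_pos: [0.5954, 0.1267, 0.0882]
orientation: [2.209, 2.231, 0.006]
ft_force: [0.6, -0.8, -0.7]
opening: 0.0254
```

>>> {"method": "carry_out", "body": {"series": [{"delta_rot": [0, 0, 0], "linear": [0, 0, 0.4], "gripper": 1}, {"delta_rot": [0, 0, 0], "linear": [0, 0, 0], "gripper": 1}, {"delta_rot": [0, 0, 0], "linear": [0, 0, 0], "gripper": 1}]}}

```text
t: 8.8
tool_pos: [0.5934, 0.1235, 0.0668]
orientation: [2.214, 2.228, -0.001]
ft_force: [0.6, 0.4, -0.4]
opening: 0.025
```

```bash
python3 -c "
from h import *
st(); shot('scene','s8.png',(180,150,380,300),4)"
```

```text
t 8.8 pos [0.5934 0.1235 0.0668] F [ 0.59  0.36 -0.4 ] open 0.025
[[-0.006, 1.0, -0.0], [1.0, 0.006, -0.001], [-0.001, -0.0, -1.0]]
```

View pics/s8.png

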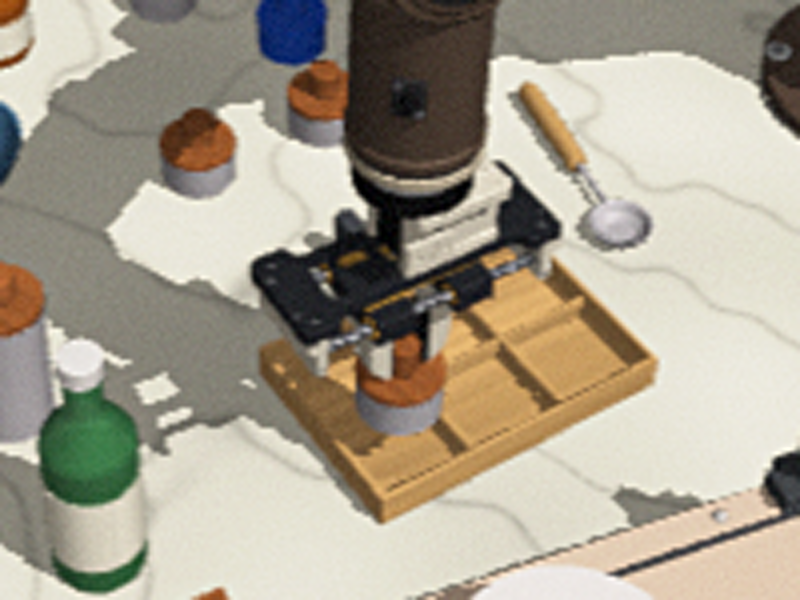

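>>> {"method": "carry_out", "body": {"series": [{"delta_rot": [0, 0, 0], "linear": [0, 0, 0.4], "gripper": 1}, {"delta_rot": [0, 0, 0], "linear": [0, 0, 0.4], "gripper": 1}, {"delta_rot": [0, 0, 0], "linear": [0, 0, 0.22], "gripper": 1}, {"delta_rot": [0, 0, 0], "linear": [0, 0, 0], "gripper": 1}, {"delta_rot": [0, 0, 0], "linear": [0, 0, 0], "gripper": 1}]}}

```text
t: 9.35
tool_pos: [0.5936, 0.1253, 0.0164]
orientation: [2.212, 2.23, 0.001]
ft_force: [-0.1, -0.1, -1.1]
opening: 0.025
```

>>> {"method": "carry_out", "body": {"series": [{"delta_rot": [0, 0, 0], "linear": [0, 0, 0], "gripper": -0.1}, {"delta_rot": [0, 0, 0], "linear": [0, 0, 0], "gripper": -0.1}, {"delta_rot": [0, 0, 0], "linear": [0, 0, 0], "gripper": -0.1}, {"delta_rot": [0, 0, 0], "linear": [0, 0, 0], "gripper": -0.1}, {"delta_rot": [0, 0, 0], "linear": [0, 0, 0], "gripper": -0.1}]}}

```text
t: 9.85
tool_pos: [0.593, 0.1257, 0.0157]
orientation: [2.212, 2.231, 0.0]
ft_force: [-0.2, -0.7, -0.3]
opening: 0.0503
```

>>> {"method": "carry_out", "body": {"series": [{"delta_rot": [0, 0, 0], "linear": [0, 0, -0.6], "gripper": -0.3}, {"delta_rot": [0, 0, 0], "linear": [0, 0, -0.9], "gripper": -0.3}, {"delta_rot": [0, 0, 0], "linear": [0, 0, -0.4], "gripper": -0.3}, {"delta_rot": [0, 0, 0], "linear": [-0.7, 0, 0], "gripper": -0.3}, {"delta_rot": [0, 0, 0], "linear": [-1, 0, 0], "gripper": -0.3}]}}

```text
t: 10.35
tool_pos: [0.5944, 0.0436, 0.1112]
orientation: [-2.204, -2.238, -0.004]
ft_force: [0.4, -0.5, -0.8]
opening: 0.0603
```

```bash
python3 -c "
from h import *
st(); shot('wrist','w9.png'); shot('top','t9.png')"
```

```text
t 10.35 pos [0.5944 0.0436 0.1112] F [ 0.43 -0.52 -0.76] open 0.0603
[[-0.015, 1.0, 0.002], [1.0, 0.015, 0.002], [0.002, 0.002, -1.0]]
```

View pics/w9.png

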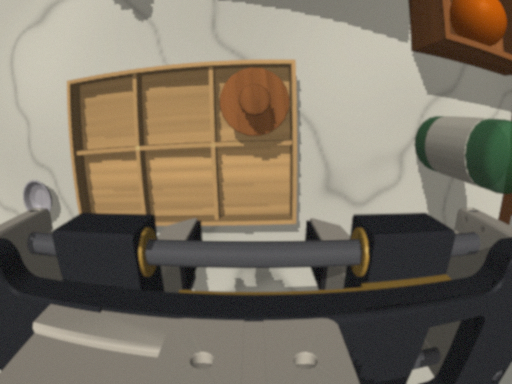

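View pics/t9.png

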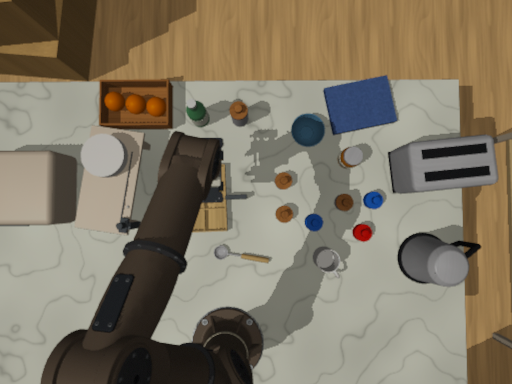

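>>> {"method": "carry_out", "body": {"series": [{"delta_rot": [0, 0, 0], "linear": [-0.9, -0.05, 0], "gripper": -0.3}, {"delta_rot": [0, 0, 0], "linear": [-0.95, -0.05, 0], "gripper": -0.3}, {"delta_rot": [0, 0, 0], "linear": [-0.95, -0.05, 0], "gripper": -0.3}, {"delta_rot": [0, 0, 0], "linear": [-0.95, -0.05, 0], "gripper": -0.3}, {"delta_rot": [0, 0, 0], "linear": [-0.9, -0.05, 0], "gripper": -0.3}]}}

```text
t: 10.95
tool_pos: [0.5827, -0.1942, 0.1106]
orientation: [2.213, 2.23, -0.0]
ft_force: [0.4, 0.1, 0.2]
opening: 0.0597
```

>>> {"method": "carry_out", "body": {"series": [{"delta_rot": [0, 0, 0], "linear": [0, 0, 0], "gripper": -0.3}, {"delta_rot": [0, 0, 0], "linear": [0, 0, 0], "gripper": -0.3}, {"delta_rot": [0, 0, 0], "linear": [0, 0, 0], "gripper": -0.3}]}}

```text
t: 11.25
tool_pos: [0.5833, -0.1906, 0.1102]
orientation: [-2.21, -2.231, -0.001]
ft_force: [0.0, 1.0, 0.3]
opening: 0.0596
```

```bash
python3 -c "
from h import *
st(); shot('wrist','w10.png');st()"
```

```text
t 11.25 pos [ 0.5833 -0.1906  0.1102] F [0.04 1.05 0.35] open 0.0596
[[-0.01, 1.0, -0.0], [1.0, 0.01, 0.001], [0.001, -0.0, -1.0]]
t 11.3 pos [ 0.5834 -0.1902  0.1102] F [0.3  0.17 0.52] open 0.0595
[[-0.011, 1.0, -0.0], [1.0, 0.011, 0.001], [0.001, -0.0, -1.0]]
```

View pics/w10.png

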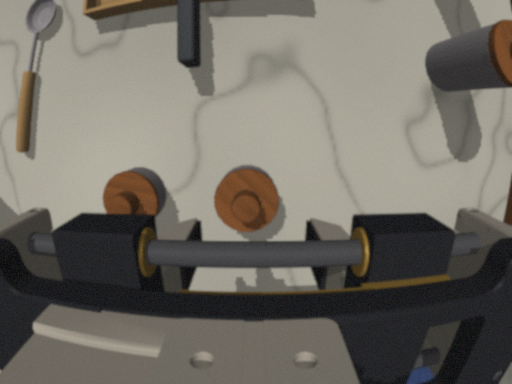

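```bash
python3 -c "
from h import *
s=dict(arm.get_state());print(wpix(245,206,.062,s),wpix(247,199,.038,s),wpix(129,202,.062,s),wpix(132,195,.038,s))"
```

```text
[ 0.57699734 -0.19761249  0.062     ] [ 0.57819957 -0.19795469  0.038     ] [ 0.47196404 -0.19577658  0.062     ] [ 0.46498754 -0.19553028  0.038     ]
```

>>> {"method": "carry_out", "body": {"series": [{"delta_rot": [0, 0, 0], "linear": [-0.18, -0.12, 0.5], "gripper": -0.3}, {"delta_rot": [0, 0, 0], "linear": [0, 0, 0.8], "gripper": -0.3}, {"delta_rot": [0, 0, 0], "linear": [0, 0, 0.6], "gripper": -0.3}, {"delta_rot": [0, 0, 0], "linear": [0, 0, 0.18], "gripper": -0.3}, {"delta_rot": [0, 0, 0], "linear": [0, 0, 0], "gripper": -0.3}]}}

```text
t: 11.8
tool_pos: [0.5767, -0.1996, 0.0056]
orientation: [-2.209, -2.231, 0.002]
ft_force: [-0.5, -0.3, -0.0]
opening: 0.0597
```

>>> {"method": "carry_out", "body": {"series": [{"delta_rot": [0, 0, 0], "linear": [0, 0, 0], "gripper": 1}, {"delta_rot": [0, 0, 0], "linear": [0, 0, 0], "gripper": 1}, {"delta_rot": [0, 0, 0], "linear": [0, 0, 0], "gripper": 1}, {"delta_rot": [0, 0, 0], "linear": [0, 0, 0], "gripper": 1}, {"delta_rot": [0, 0, 0], "linear": [0, 0, 0], "gripper": 1}]}}

```text
t: 12.3
tool_pos: [0.5774, -0.2011, 0.007]
orientation: [2.212, 2.23, 0.001]
ft_force: [-1.2, -0.2, 4.1]
opening: 0.0256
```

>>> {"method": "carry_out", "body": {"series": [{"delta_rot": [0, 0, 0], "linear": [0, 0, -0.4], "gripper": 1}, {"delta_rot": [0, 0, 0], "linear": [0, 0, -0.7], "gripper": 1}, {"delta_rot": [0, 0, 0], "linear": [0.2, 0.05, -0.6], "gripper": 1}, {"delta_rot": [0, 0, 0], "linear": [0.6, 0.1, -0.3], "gripper": 1}, {"delta_rot": [0, 0, 0], "linear": [0.8, 0.1, 0], "gripper": 1}]}}

```text
t: 12.8
tool_pos: [0.5904, -0.1231, 0.1095]
orientation: [2.214, 2.223, 0.004]
ft_force: [1.3, 0.5, -0.7]
opening: 0.0252
```

>>> {"method": "carry_out", "body": {"series": [{"delta_rot": [0, 0, 0], "linear": [0.8, 0.1, 0], "gripper": 1}, {"delta_rot": [0, 0, 0], "linear": [0.8, 0.1, 0], "gripper": 1}, {"delta_rot": [0, 0, 0], "linear": [0.8, 0, 0], "gripper": 1}, {"delta_rot": [0, 0, 0], "linear": [0.5, 0, 0], "gripper": 1}, {"delta_rot": [0, 0, 0], "linear": [0.3, 0, 0], "gripper": 1}]}}

```text
t: 13.3
tool_pos: [0.5973, 0.0422, 0.1063]
orientation: [-2.208, -2.234, -0.0]
ft_force: [0.1, -0.3, -0.3]
opening: 0.025
```

>>> {"method": "carry_out", "body": {"series": [{"delta_rot": [0, 0, 0], "linear": [0, 0, 0], "gripper": 1}, {"delta_rot": [0, 0, 0], "linear": [0, 0, 0], "gripper": 1}]}}

```text
t: 13.5
tool_pos: [0.5977, 0.0374, 0.1067]
orientation: [2.213, 2.229, -0.001]
ft_force: [0.3, -1.2, -1.5]
opening: 0.0252
```

```bash
python3 -c "
from h import *
st(); shot('wrist','w11.png',None,1.5)
s=dict(arm.get_state())
"
```

```text
t 13.5 pos [0.5977 0.0374 0.1067] F [ 0.29 -1.2  -1.48] open 0.0252
[[-0.007, 1.0, 0.0], [1.0, 0.007, -0.001], [-0.001, 0.0, -1.0]]
```

View pics/w11.png

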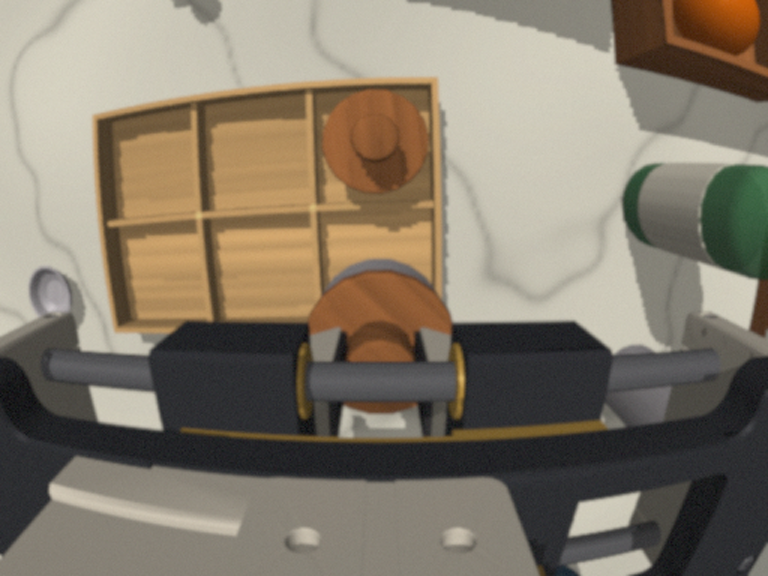

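```bash
python3 -c "
from h import *
s=dict(arm.get_state()); 
q=np.array([wpix(a/1.5,b/1.5,.028,s) for a,b in [(95,117),(437,80),(116,332)]])
print(np.round(q,4),(q[1]+q[2])/2,wpix(375/1.5,136/1.5,.068,s))
"
```

```text
[[ 0.3987  0.1558  0.028 ]
 [ 0.6321  0.1646  0.028 ]
 [ 0.4033 -0.0008  0.028 ]] [0.51769583 0.08188428 0.028     ] [0.59515831 0.1245295  0.068     ]
```

>>> {"method": "carry_out", "body": {"series": [{"delta_rot": [0, 0, 0], "linear": [0.15, -0.02, 0.3], "gripper": 1}, {"delta_rot": [0, 0, 0], "linear": [0, 0, 0.5], "gripper": 1}, {"delta_rot": [0, 0, 0], "linear": [0, 0, 0.5], "gripper": 1}, {"delta_rot": [0, 0, 0], "linear": [0, 0, 0.3], "gripper": 1}, {"delta_rot": [0, 0, 0], "linear": [0, 0, 0], "gripper": 1}]}}

```text
t: 14.05
tool_pos: [0.5952, 0.0448, 0.0249]
orientation: [-2.213, -2.227, 0.005]
ft_force: [0.2, 0.4, -1.3]
opening: 0.0251
```

>>> {"method": "carry_out", "body": {"series": [{"delta_rot": [0, 0, 0], "linear": [0, 0, 0.2], "gripper": 1}, {"delta_rot": [0, 0, 0], "linear": [0, 0, 0], "gripper": 1}, {"delta_rot": [0, 0, 0], "linear": [0, 0, 0], "gripper": -0.1}, {"delta_rot": [0, 0, 0], "linear": [0, 0, 0], "gripper": -0.1}, {"delta_rot": [0, 0, 0], "linear": [0, 0, 0], "gripper": -0.1}]}}

```text
t: 14.55
tool_pos: [0.5971, 0.0467, 0.0172]
orientation: [2.211, 2.231, 0.001]
ft_force: [0.4, -0.9, 0.2]
opening: 0.045
```

>>> {"method": "carry_out", "body": {"series": [{"delta_rot": [0, 0, 0], "linear": [0, 0, 0], "gripper": -0.1}, {"delta_rot": [0, 0, 0], "linear": [0, 0, 0], "gripper": -0.1}, {"delta_rot": [0, 0, 0], "linear": [0, 0, -0.6], "gripper": -0.3}, {"delta_rot": [0, 0, 0], "linear": [0, 0, -0.9], "gripper": -0.3}, {"delta_rot": [0, 0, 0], "linear": [0, 0, -0.4], "gripper": -0.3}]}}

```text
t: 15.05
tool_pos: [0.5982, 0.0462, 0.1149]
orientation: [2.211, 2.228, 0.004]
ft_force: [-0.2, 0.8, -0.6]
opening: 0.0597
```

>>> {"method": "carry_out", "body": {"series": [{"delta_rot": [0, 0, 0], "linear": [-0.8, -0.46, 0], "gripper": -0.3}, {"delta_rot": [0, 0, 0], "linear": [-0.8, -0.46, 0], "gripper": -0.3}, {"delta_rot": [0, 0, 0], "linear": [-0.8, -0.46, 0], "gripper": -0.3}, {"delta_rot": [0, 0, 0], "linear": [-0.8, -0.46, 0], "gripper": -0.3}, {"delta_rot": [0, 0, 0], "linear": [-0.8, -0.46, 0], "gripper": -0.3}]}}

```text
t: 15.55
tool_pos: [0.4823, -0.1557, 0.1118]
orientation: [2.211, 2.231, 0.001]
ft_force: [0.4, -0.3, 0.8]
opening: 0.0596
```

>>> {"method": "carry_out", "body": {"series": [{"delta_rot": [0, 0, 0], "linear": [-0.8, -0.46, 0], "gripper": -0.3}, {"delta_rot": [0, 0, 0], "linear": [0, 0, 0], "gripper": -0.3}, {"delta_rot": [0, 0, 0], "linear": [0, 0, 0], "gripper": -0.3}, {"delta_rot": [0, 0, 0], "linear": [0, 0, 0], "gripper": -0.3}]}}

```text
t: 15.95
tool_pos: [0.4613, -0.1935, 0.1115]
orientation: [-2.21, -2.232, -0.001]
ft_force: [0.7, 0.7, 0.3]
opening: 0.0599
```

```bash
python3 -c "
from h import *
st(); shot('wrist','w12.png')
shot('top','t12.png')
s=dict(arm.get_state())
"
```

```text
t 15.95 pos [ 0.4613 -0.1935  0.1115] F [0.66 0.72 0.3 ] open 0.0599
[[-0.01, 1.0, 0.0], [1.0, 0.01, 0.001], [0.001, 0.0, -1.0]]
```

View pics/w12.png

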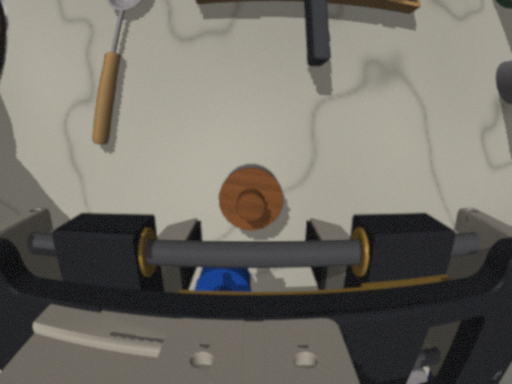

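View pics/t12.png

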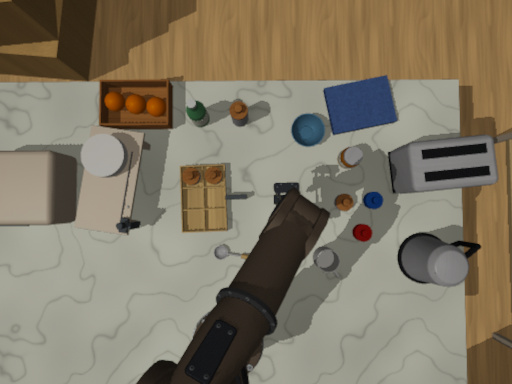

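```bash
python3 -c "
from h import *
s=dict(arm.get_state());print(s['tool_pos'],wpix(251,207,.062,s),wpix(251,198,.038,s))"
```

```text
[ 0.46141542 -0.19317409  0.11138865] [ 0.46015188 -0.20181505  0.062     ] [ 0.45995337 -0.20030133  0.038     ]
```

>>> {"method": "carry_out", "body": {"series": [{"delta_rot": [0, 0, 0], "linear": [-0.17, -0.03, 0.5], "gripper": -0.3}, {"delta_rot": [0, 0, 0], "linear": [0, 0, 0.8], "gripper": -0.3}, {"delta_rot": [0, 0, 0], "linear": [0, 0, 0.6], "gripper": -0.3}, {"delta_rot": [0, 0, 0], "linear": [0, 0, 0.18], "gripper": -0.3}, {"delta_rot": [0, 0, 0], "linear": [0, 0, 0], "gripper": -0.3}]}}

```text
t: 16.55
tool_pos: [0.4588, -0.2022, 0.0067]
orientation: [-2.209, -2.231, 0.002]
ft_force: [-0.9, -0.5, 0.6]
opening: 0.0597
```

>>> {"method": "carry_out", "body": {"series": [{"delta_rot": [0, 0, 0], "linear": [0, 0, 0], "gripper": 1}, {"delta_rot": [0, 0, 0], "linear": [0, 0, 0], "gripper": 1}, {"delta_rot": [0, 0, 0], "linear": [0, 0, 0], "gripper": 1}, {"delta_rot": [0, 0, 0], "linear": [0, 0, 0], "gripper": 1}, {"delta_rot": [0, 0, 0], "linear": [0, 0, 0], "gripper": 1}]}}

```text
t: 17.05
tool_pos: [0.4595, -0.2031, 0.0079]
orientation: [2.211, 2.231, 0.001]
ft_force: [0.2, 1.0, 1.2]
opening: 0.0252
```

>>> {"method": "carry_out", "body": {"series": [{"delta_rot": [0, 0, 0], "linear": [0, 0, -0.4], "gripper": 1}, {"delta_rot": [0, 0, 0], "linear": [0, 0, -0.7], "gripper": 1}, {"delta_rot": [0, 0, 0], "linear": [0.2, 0, -0.6], "gripper": 1}, {"delta_rot": [0, 0, 0], "linear": [0.6, -0.05, -0.3], "gripper": 1}, {"delta_rot": [0, 0, 0], "linear": [0.8, -0.05, 0], "gripper": 1}]}}

```text
t: 17.55
tool_pos: [0.455, -0.1243, 0.1098]
orientation: [2.213, 2.224, 0.004]
ft_force: [0.6, 0.9, -0.0]
opening: 0.0249
```

>>> {"method": "carry_out", "body": {"series": [{"delta_rot": [0, 0, 0], "linear": [0.9, -0.05, 0], "gripper": 1}, {"delta_rot": [0, 0, 0], "linear": [0.9, -0.05, 0], "gripper": 1}, {"delta_rot": [0, 0, 0], "linear": [0.9, -0.05, 0], "gripper": 1}, {"delta_rot": [0, 0, 0], "linear": [0.8, -0.05, 0], "gripper": 1}, {"delta_rot": [0, 0, 0], "linear": [0.6, -0.05, 0], "gripper": 1}]}}

```text
t: 18.05
tool_pos: [0.4387, 0.0846, 0.1076]
orientation: [-2.209, -2.233, -0.001]
ft_force: [0.5, -0.7, -1.3]
opening: 0.0257
```

>>> {"method": "carry_out", "body": {"series": [{"delta_rot": [0, 0, 0], "linear": [0.4, 0, 0], "gripper": 1}, {"delta_rot": [0, 0, 0], "linear": [0.2, 0, 0], "gripper": 1}, {"delta_rot": [0, 0, 0], "linear": [0, 0, 0], "gripper": 1}, {"delta_rot": [0, 0, 0], "linear": [0, 0, 0], "gripper": 1}]}}

```text
t: 18.45
tool_pos: [0.4391, 0.1106, 0.1075]
orientation: [2.213, 2.23, -0.001]
ft_force: [0.7, -0.2, -1.1]
opening: 0.0251
```

```bash
python3 -c "
from h import *
st(); shot('scene','s13.png',(180,150,380,300),4)"
```

```text
t 18.45 pos [0.4391 0.1106 0.1075] F [ 0.74 -0.21 -1.1 ] open 0.0251
[[-0.007, 1.0, -0.0], [1.0, 0.007, -0.0], [-0.0, -0.0, -1.0]]
```

View pics/s13.png

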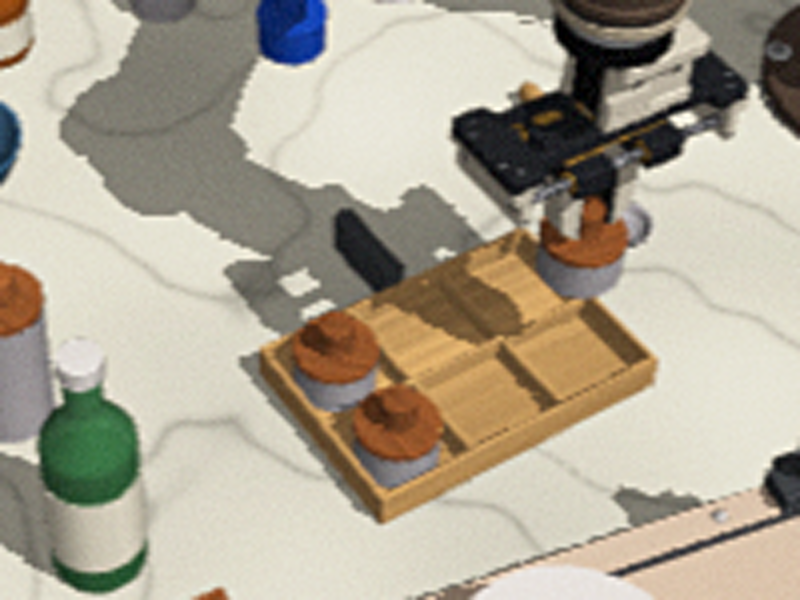

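>>> {"method": "carry_out", "body": {"series": [{"delta_rot": [0, 0, 0], "linear": [0.14, -0.01, 0.3], "gripper": 1}, {"delta_rot": [0, 0, 0], "linear": [0, 0, 0.5], "gripper": 1}, {"delta_rot": [0, 0, 0], "linear": [0, 0, 0.5], "gripper": 1}, {"delta_rot": [0, 0, 0], "linear": [0, 0, 0.3], "gripper": 1}, {"delta_rot": [0, 0, 0], "linear": [0, 0, 0], "gripper": 1}]}}

```text
t: 19.0
tool_pos: [0.4373, 0.1168, 0.0262]
orientation: [-2.214, -2.228, 0.005]
ft_force: [-0.9, -0.1, 0.4]
opening: 0.0249
```

>>> {"method": "carry_out", "body": {"series": [{"delta_rot": [0, 0, 0], "linear": [0, 0, 0.2], "gripper": 1}, {"delta_rot": [0, 0, 0], "linear": [0, 0, 0], "gripper": 1}, {"delta_rot": [0, 0, 0], "linear": [0, 0, 0], "gripper": -0.1}, {"delta_rot": [0, 0, 0], "linear": [0, 0, 0], "gripper": -0.1}, {"delta_rot": [0, 0, 0], "linear": [0, 0, 0], "gripper": -0.1}]}}

```text
t: 19.5
tool_pos: [0.4388, 0.119, 0.018]
orientation: [2.212, 2.231, 0.002]
ft_force: [-0.1, -0.2, -0.5]
opening: 0.0446
```

>>> {"method": "carry_out", "body": {"series": [{"delta_rot": [0, 0, 0], "linear": [0, 0, 0], "gripper": -0.1}, {"delta_rot": [0, 0, 0], "linear": [0, 0, 0], "gripper": -0.1}, {"delta_rot": [0, 0, 0], "linear": [0, 0, -0.6], "gripper": -0.3}, {"delta_rot": [0, 0, 0], "linear": [0, 0, -0.9], "gripper": -0.3}, {"delta_rot": [0, 0, 0], "linear": [0, 0, -0.4], "gripper": -0.3}]}}

```text
t: 20.0
tool_pos: [0.4397, 0.1187, 0.1152]
orientation: [2.212, 2.229, 0.004]
ft_force: [0.0, 0.3, -0.4]
opening: 0.0598
```

>>> {"method": "carry_out", "body": {"series": [{"delta_rot": [0, 0, 0], "linear": [-0.95, 0.1, 0], "gripper": -0.3}, {"delta_rot": [0, 0, 0], "linear": [-0.95, 0.1, 0], "gripper": -0.3}, {"delta_rot": [0, 0, 0], "linear": [-0.95, 0.1, 0], "gripper": -0.3}, {"delta_rot": [0, 0, 0], "linear": [-0.95, 0.1, 0], "gripper": -0.3}, {"delta_rot": [0, 0, 0], "linear": [-0.95, 0.1, 0], "gripper": -0.3}]}}

```text
t: 20.5
tool_pos: [0.4654, -0.1201, 0.1127]
orientation: [2.211, 2.232, 0.001]
ft_force: [1.4, -0.5, 0.6]
opening: 0.0597
```

>>> {"method": "carry_out", "body": {"series": [{"delta_rot": [0, 0, 0], "linear": [-0.95, 0.1, 0], "gripper": -0.3}, {"delta_rot": [0, 0, 0], "linear": [-0.95, 0.1, 0], "gripper": -0.3}, {"delta_rot": [0, 0, 0], "linear": [-0.95, 0.1, 0], "gripper": -0.3}, {"delta_rot": [0, 0, 0], "linear": [-0.95, 0.1, 0], "gripper": -0.3}, {"delta_rot": [0, 0, 0], "linear": [-0.95, 0.1, 0], "gripper": -0.3}]}}

```text
t: 21.0
tool_pos: [0.4925, -0.3576, 0.1124]
orientation: [-2.211, -2.231, -0.0]
ft_force: [1.4, -0.4, 1.0]
opening: 0.0598
```

>>> {"method": "carry_out", "body": {"series": [{"delta_rot": [0, 0, 0], "linear": [-0.9, 0.1, 0], "gripper": -0.3}, {"delta_rot": [0, 0, 0], "linear": [0, 0, 0], "gripper": -0.3}, {"delta_rot": [0, 0, 0], "linear": [0, 0, 0], "gripper": -0.3}, {"delta_rot": [0, 0, 0], "linear": [0, 0, 0], "gripper": -0.3}]}}

```text
t: 21.4
tool_pos: [0.498, -0.3994, 0.1121]
orientation: [-2.21, -2.231, -0.001]
ft_force: [0.8, 0.7, -0.0]
opening: 0.0597
```

```bash
python3 -c "
from h import *
st(); shot('wrist','w14.png')
shot('top','t14.png')
s=dict(arm.get_state())
"
```

```text
t 21.4 pos [ 0.498  -0.3994  0.1121] F [ 0.77  0.71 -0.03] open 0.0597
[[-0.009, 1.0, -0.0], [1.0, 0.009, 0.001], [0.001, -0.0, -1.0]]
```

View pics/w14.png

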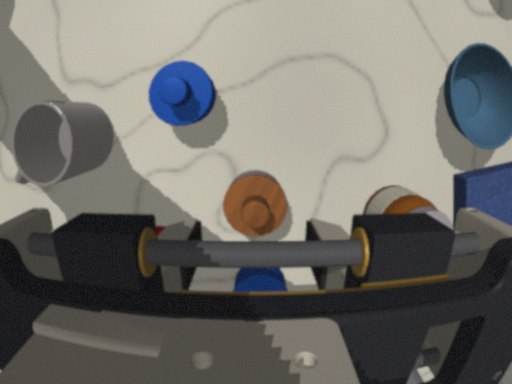

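View pics/t14.png

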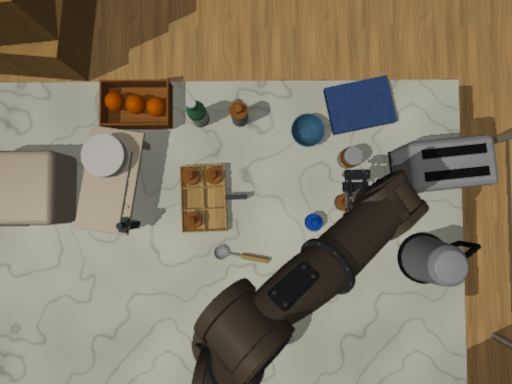

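```bash
python3 -c "
from h import *
s=dict(arm.get_state());print(s['tool_pos'],wpix(257,212,.062,s),wpix(255,204,.038,s), wpix(401,205,.0,s))"
```

```text
[ 0.49840288 -0.39895198  0.11241683] [ 0.50235817 -0.412315    0.062     ] [ 0.50075776 -0.41209819  0.038     ] [ 0.67275165 -0.42353394  0.        ]
```

>>> {"method": "carry_out", "body": {"series": [{"delta_rot": [0, 0, 0], "linear": [-0.27, 0.05, 0.5], "gripper": -0.3}, {"delta_rot": [0, 0, 0], "linear": [0, 0, 0.8], "gripper": -0.3}, {"delta_rot": [0, 0, 0], "linear": [0, 0, 0.6], "gripper": -0.3}, {"delta_rot": [0, 0, 0], "linear": [0, 0, 0.2], "gripper": -0.3}, {"delta_rot": [0, 0, 0], "linear": [0, 0, 0], "gripper": -0.3}]}}

```text
t: 22.0
tool_pos: [0.5002, -0.4126, 0.0066]
orientation: [-2.209, -2.23, 0.0]
ft_force: [0.1, -0.5, 0.3]
opening: 0.0596
```

>>> {"method": "carry_out", "body": {"series": [{"delta_rot": [0, 0, 0], "linear": [0, 0, 0], "gripper": 1}, {"delta_rot": [0, 0, 0], "linear": [0, 0, 0], "gripper": 1}, {"delta_rot": [0, 0, 0], "linear": [0, 0, 0], "gripper": 1}, {"delta_rot": [0, 0, 0], "linear": [0, 0, 0], "gripper": 1}, {"delta_rot": [0, 0, 0], "linear": [0, 0, 0], "gripper": 1}]}}

```text
t: 22.5
tool_pos: [0.5007, -0.4144, 0.008]
orientation: [2.212, 2.23, 0.0]
ft_force: [-0.0, 0.1, 3.0]
opening: 0.0251
```

>>> {"method": "carry_out", "body": {"series": [{"delta_rot": [0, 0, 0], "linear": [0, 0, -0.4], "gripper": 1}, {"delta_rot": [0, 0, 0], "linear": [0, 0, -0.7], "gripper": 1}, {"delta_rot": [0, 0, 0], "linear": [0.2, 0, -0.6], "gripper": 1}, {"delta_rot": [0, 0, 0], "linear": [0.6, -0.1, -0.3], "gripper": 1}, {"delta_rot": [0, 0, 0], "linear": [0.8, -0.1, 0], "gripper": 1}]}}

```text
t: 23.0
tool_pos: [0.4903, -0.3366, 0.1101]
orientation: [2.212, 2.224, 0.0]
ft_force: [1.3, 0.7, -1.3]
opening: 0.0251
```

>>> {"method": "carry_out", "body": {"series": [{"delta_rot": [0, 0, 0], "linear": [0.9, -0.1, 0], "gripper": 1}, {"delta_rot": [0, 0, 0], "linear": [0.9, -0.1, 0], "gripper": 1}, {"delta_rot": [0, 0, 0], "linear": [0.9, -0.1, 0], "gripper": 1}, {"delta_rot": [0, 0, 0], "linear": [0.9, -0.1, 0], "gripper": 1}, {"delta_rot": [0, 0, 0], "linear": [0.9, -0.1, 0], "gripper": 1}]}}

```text
t: 23.5
tool_pos: [0.4624, -0.1078, 0.1076]
orientation: [-2.212, -2.231, -0.001]
ft_force: [0.7, 1.5, 0.6]
opening: 0.0253
```

>>> {"method": "carry_out", "body": {"series": [{"delta_rot": [0, 0, 0], "linear": [0.9, -0.15, 0], "gripper": 1}, {"delta_rot": [0, 0, 0], "linear": [0.8, -0.15, 0], "gripper": 1}, {"delta_rot": [0, 0, 0], "linear": [0.6, -0.1, 0], "gripper": 1}, {"delta_rot": [0, 0, 0], "linear": [0.3, 0, 0], "gripper": 1}, {"delta_rot": [0, 0, 0], "linear": [0.2, 0, 0], "gripper": 1}]}}

```text
t: 24.0
tool_pos: [0.4415, 0.0319, 0.1076]
orientation: [-2.209, -2.233, -0.001]
ft_force: [0.3, -0.3, -0.0]
opening: 0.0251
```

>>> {"method": "carry_out", "body": {"series": [{"delta_rot": [0, 0, 0], "linear": [0, 0, 0], "gripper": 1}, {"delta_rot": [0, 0, 0], "linear": [0, 0, 0], "gripper": 1}]}}

```text
t: 24.2
tool_pos: [0.4419, 0.0294, 0.1076]
orientation: [2.213, 2.23, -0.0]
ft_force: [0.1, -0.8, -0.8]
opening: 0.0255
```

```bash
python3 -c "
from h import *
st(); shot('wrist','w15.png',None,1.5)"
```

```text
t 24.2 pos [0.4419 0.0294 0.1076] F [ 0.08 -0.81 -0.76] open 0.0255
[[-0.008, 1.0, 0.0], [1.0, 0.008, -0.0], [-0.0, 0.0, -1.0]]
```

View pics/w15.png

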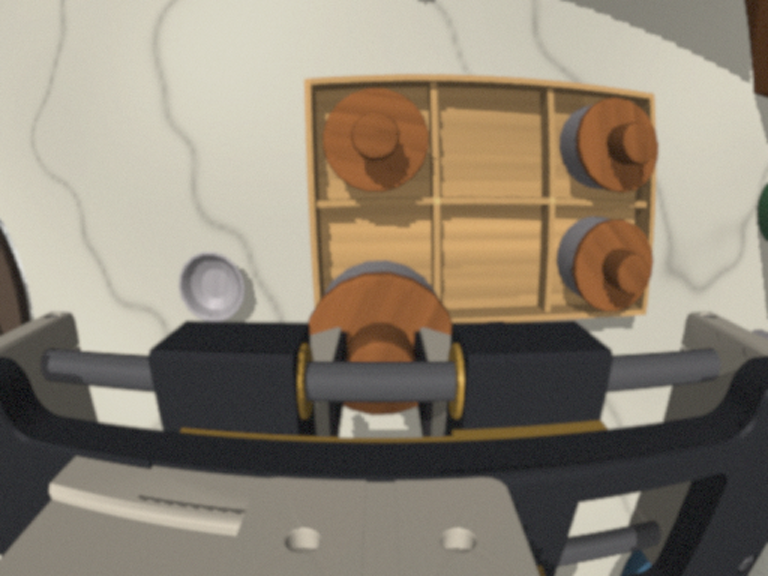

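>>> {"method": "carry_out", "body": {"series": [{"delta_rot": [0, 0, 0], "linear": [0.22, -0.01, 0.3], "gripper": 1}, {"delta_rot": [0, 0, 0], "linear": [0, 0, 0.5], "gripper": 1}, {"delta_rot": [0, 0, 0], "linear": [0, 0, 0.5], "gripper": 1}, {"delta_rot": [0, 0, 0], "linear": [0, 0, 0.3], "gripper": 1}, {"delta_rot": [0, 0, 0], "linear": [0, 0, 0], "gripper": 1}]}}

```text
t: 24.75
tool_pos: [0.4399, 0.0396, 0.0261]
orientation: [-2.214, -2.227, 0.005]
ft_force: [0.6, 0.7, -0.3]
opening: 0.0251
```

>>> {"method": "carry_out", "body": {"series": [{"delta_rot": [0, 0, 0], "linear": [0, 0, 0.2], "gripper": 1}, {"delta_rot": [0, 0, 0], "linear": [0, 0, 0], "gripper": 1}, {"delta_rot": [0, 0, 0], "linear": [0, 0, 0], "gripper": -0.1}, {"delta_rot": [0, 0, 0], "linear": [0, 0, 0], "gripper": -0.1}, {"delta_rot": [0, 0, 0], "linear": [0, 0, 0], "gripper": -0.1}]}}

```text
t: 25.25
tool_pos: [0.4416, 0.0415, 0.018]
orientation: [2.212, 2.231, 0.002]
ft_force: [0.1, 0.4, 0.3]
opening: 0.045
```

>>> {"method": "carry_out", "body": {"series": [{"delta_rot": [0, 0, 0], "linear": [0, 0, 0], "gripper": -0.1}, {"delta_rot": [0, 0, 0], "linear": [0, 0, 0], "gripper": -0.1}, {"delta_rot": [0, 0, 0], "linear": [0, 0, -0.6], "gripper": -0.3}, {"delta_rot": [0, 0, 0], "linear": [0, 0, -0.9], "gripper": -0.3}, {"delta_rot": [0, 0, 0], "linear": [0, 0, -0.4], "gripper": -0.3}]}}

```text
t: 25.75
tool_pos: [0.4423, 0.0409, 0.1151]
orientation: [2.212, 2.229, 0.003]
ft_force: [1.0, 0.5, -0.5]
opening: 0.0593
```

>>> {"method": "carry_out", "body": {"series": [{"delta_rot": [0, 0, 0], "linear": [-0.6, 0.7, 0], "gripper": -0.3}, {"delta_rot": [0, 0, 0], "linear": [-0.7, 0.7, 0], "gripper": -0.3}, {"delta_rot": [0, 0, 0], "linear": [-0.8, 0.2, 0], "gripper": -0.3}, {"delta_rot": [0, 0, 0], "linear": [0, 0, 0], "gripper": -0.3}, {"delta_rot": [0, 0, 0], "linear": [0, 0, 0], "gripper": -0.3}]}}

```text
t: 26.25
tool_pos: [0.5217, -0.0643, 0.1124]
orientation: [-2.215, -2.227, 0.001]
ft_force: [0.1, 0.4, 0.8]
opening: 0.0599
```

```bash
python3 -c "
from h import *
st(); shot('wrist','w16.png',None,1.5); shot('scene','s16.png',None,1.5)
im=cv2.imread('last_wrist.png')"
```

```text
t 26.25 pos [ 0.5217 -0.0643  0.1124] F [0.06 0.39 0.77] open 0.0599
[[-0.006, 1.0, -0.0], [1.0, 0.006, -0.0], [-0.0, -0.0, -1.0]]
```

View pics/w16.png

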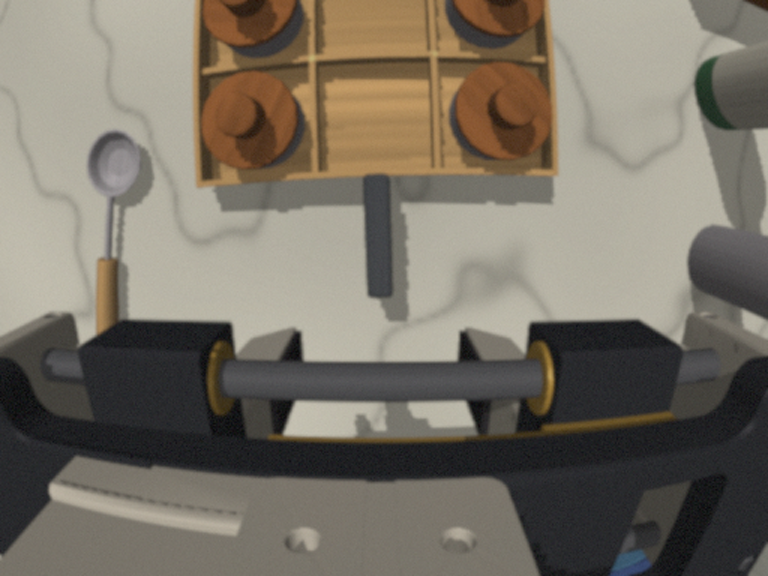

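View pics/s16.png

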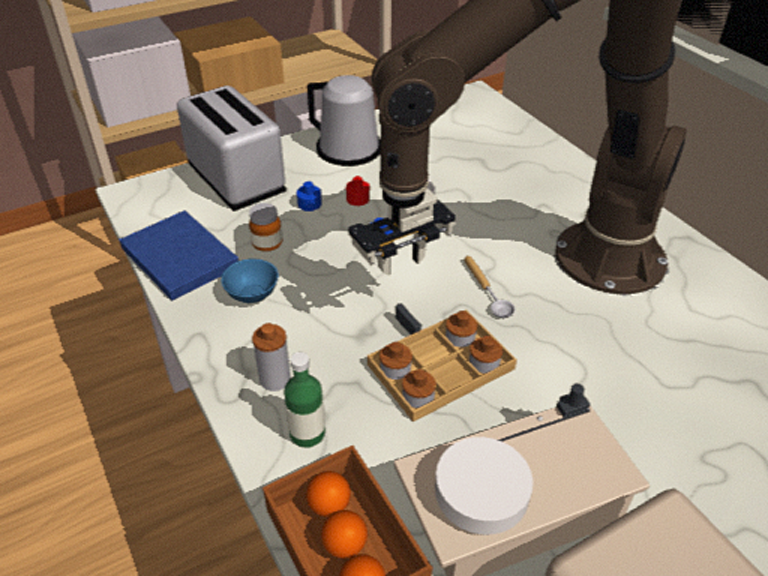

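```bash
python3 -c "
from h import *
s=dict(arm.get_state())
for p in [(379,297),(391,294),(367,297)]: print(wpix(p[0]/1.5,p[1]/1.5,.044,s))
for p in [(376,178),(201,185),(554,174)]: print(wpix(p[0]/1.5,p[1]/1.5,.028,s))
shot('top','t16.png',(70,90,300,250),3.4)
"
```

```text
[ 0.52144539 -0.06768865  0.044     ]
[ 0.52873142 -0.06572383  0.044     ]
[ 0.51412744 -0.06776504  0.044     ]
[0.51885158 0.00405356 0.028     ]
[0.4043438  0.00223573 0.028     ]
[0.63431487 0.01154023 0.028     ]
```

View pics/t16.png

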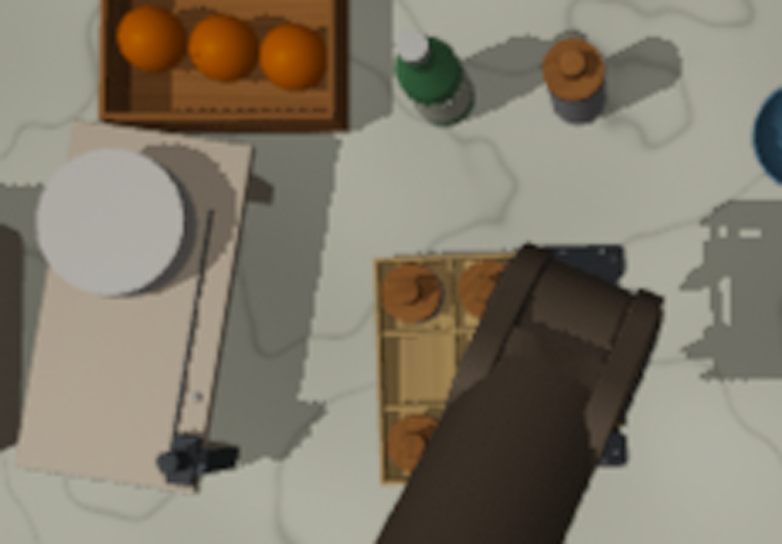

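>>> {"method": "carry_out", "body": {"series": [{"delta_rot": [0, 0, -0.22], "linear": [0.12, 0.01, 0.4], "gripper": -0.3}, {"delta_rot": [0, 0, 0], "linear": [0, 0, 0.6], "gripper": -0.3}, {"delta_rot": [0, 0, 0], "linear": [0, 0, 0.6], "gripper": -0.3}, {"delta_rot": [0, 0, 0], "linear": [0, 0, 0.5], "gripper": -0.3}, {"delta_rot": [0, 0, 0], "linear": [0, 0, 0.2], "gripper": -0.3}]}}

```text
t: 26.9
tool_pos: [0.5208, -0.0553, -0.0044]
orientation: [-2.173, -2.265, 0.003]
ft_force: [-0.2, 0.4, 0.1]
opening: 0.0598
```

>>> {"method": "carry_out", "body": {"series": [{"delta_rot": [0, 0, 0], "linear": [0, 0, 0.15], "gripper": -0.3}, {"delta_rot": [0, 0, 0], "linear": [0, 0, 0], "gripper": -0.3}, {"delta_rot": [0, 0, 0], "linear": [0, 0, 0], "gripper": -0.3}]}}

```text
t: 27.2
tool_pos: [0.5231, -0.0569, -0.0091]
orientation: [2.177, 2.264, 0.002]
ft_force: [-0.1, -0.6, 0.1]
opening: 0.0594
```

```bash
python3 -c "
from h import *
st(); shot('scene','s17.png',(220,120,380,240),5)"
```

```text
t 27.2 pos [ 0.5231 -0.0569 -0.0091] F [-0.07 -0.58  0.09] open 0.0594
[[-0.04, 0.999, 0.001], [0.999, 0.04, 0.0], [0.0, 0.001, -1.0]]
```

View pics/s17.png

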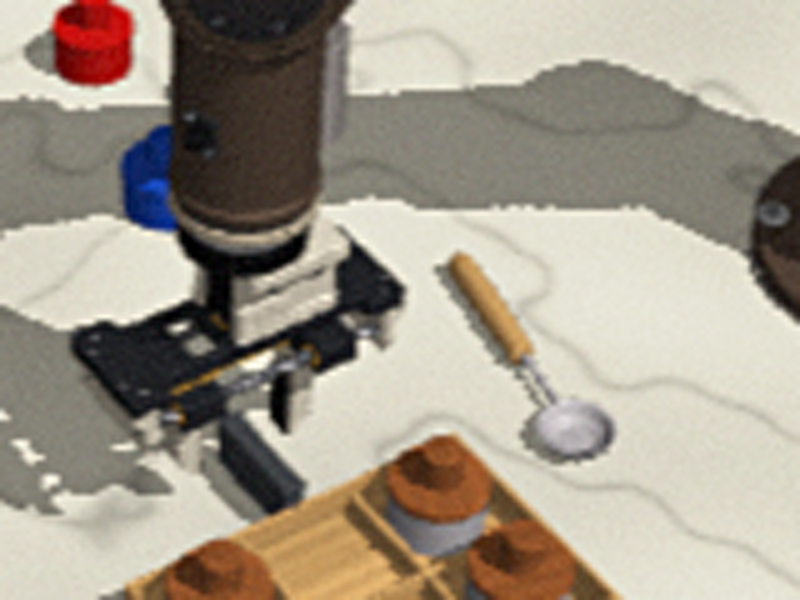

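>>> {"method": "carry_out", "body": {"series": [{"delta_rot": [0, 0, 0], "linear": [0, 0, 0.12], "gripper": -0.3}, {"delta_rot": [0, 0, 0], "linear": [0, 0, 0], "gripper": 0.2}, {"delta_rot": [0, 0, 0], "linear": [0, 0, 0], "gripper": 1}, {"delta_rot": [0, 0, 0], "linear": [0, 0, 0], "gripper": 1}, {"delta_rot": [0, 0, 0], "linear": [0, 0, 0], "gripper": 1}], "grip_force": 30}}

```text
t: 27.75
tool_pos: [0.5226, -0.0571, -0.0159]
orientation: [2.178, 2.264, 0.0]
ft_force: [-0.0, -0.8, 1.0]
opening: 0.0323
```

>>> {"method": "carry_out", "body": {"series": [{"delta_rot": [0, 0, 0], "linear": [0, 0, 0], "gripper": 1}, {"delta_rot": [0, 0, 0], "linear": [0, 0, 0], "gripper": 1}, {"delta_rot": [0, 0, 0], "linear": [0, 0, 0], "gripper": 1}]}}

```text
t: 28.05
tool_pos: [0.5222, -0.057, -0.016]
orientation: [-2.177, -2.264, 0.0]
ft_force: [-1.1, 0.6, 1.7]
opening: 0.0156
```

>>> {"method": "carry_out", "body": {"series": [{"delta_rot": [0, 0, 0.1], "linear": [0.15, 0, 0], "gripper": 1}, {"delta_rot": [0, 0, 0.14], "linear": [0.24, 0, 0], "gripper": 1}, {"delta_rot": [0, 0, 0.14], "linear": [0.24, 0, 0], "gripper": 1}, {"delta_rot": [0, 0, 0.14], "linear": [0.24, 0, 0], "gripper": 1}, {"delta_rot": [0, 0, 0.14], "linear": [0.24, 0, 0], "gripper": 1}]}}

```text
t: 28.55
tool_pos: [0.5222, -0.0015, -0.016]
orientation: [2.281, 2.159, -0.001]
ft_force: [-1.7, -3.4, 1.1]
opening: 0.016
```

```bash
python3 -c "
from h import *
st(); shot('scene','s18.png',None,1.5)"
```

```text
t 28.55 pos [ 0.5222 -0.0015 -0.016 ] F [-1.68 -3.36  1.05] open 0.016
[[0.055, 0.998, 0.0], [0.998, -0.055, -0.001], [-0.001, 0.0, -1.0]]
```

View pics/s18.png

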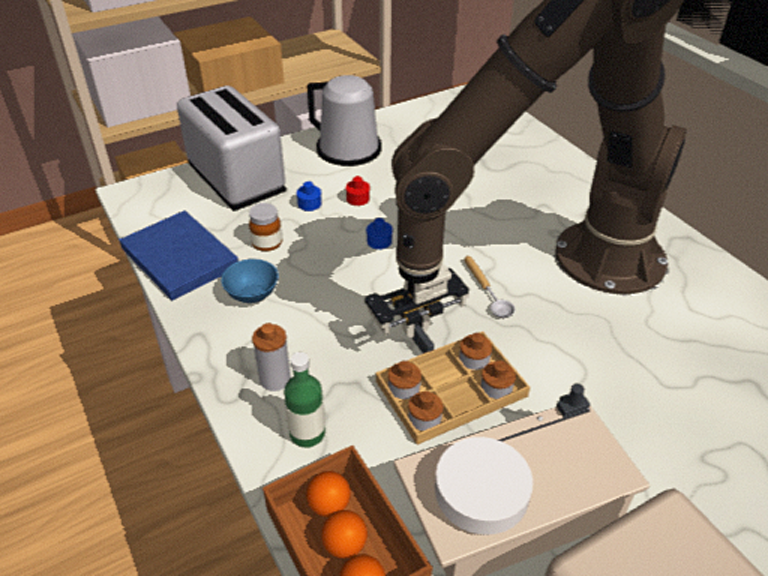

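>>> {"method": "carry_out", "body": {"series": [{"delta_rot": [0, 0, 0.14], "linear": [0.24, 0, 0], "gripper": 1}, {"delta_rot": [0, 0, 0.14], "linear": [0.24, 0, 0], "gripper": 1}, {"delta_rot": [0, 0, 0.14], "linear": [0.24, 0, 0], "gripper": 1}, {"delta_rot": [0, 0, 0.14], "linear": [0.24, 0.02, 0], "gripper": 1}, {"delta_rot": [0, 0, 0.12], "linear": [0.15, 0.02, 0], "gripper": 1}]}}

```text
t: 29.1
tool_pos: [0.5289, 0.0539, -0.016]
orientation: [-2.38, -2.051, 0.001]
ft_force: [-1.3, -4.4, 4.1]
opening: 0.016
```

>>> {"method": "carry_out", "body": {"series": [{"delta_rot": [0, 0, 0], "linear": [0, 0, 0], "gripper": 1}, {"delta_rot": [0, 0, 0], "linear": [0, 0, 0], "gripper": 1}]}}

```text
t: 29.3
tool_pos: [0.5293, 0.0552, -0.016]
orientation: [-2.377, -2.052, -0.002]
ft_force: [-0.9, 4.7, 2.3]
opening: 0.0157
```

```bash
python3 -c "
from h import *
st(); shot('wrist','w19.png',None,1.5);shot('top','t19.png',(70,90,270,250),4)"
```

```text
t 29.3 pos [ 0.5293  0.0552 -0.016 ] F [-0.94  4.69  2.31] open 0.0157
[[0.146, 0.989, -0.0], [0.989, -0.146, 0.002], [0.002, -0.0, -1.0]]
```

View pics/w19.png

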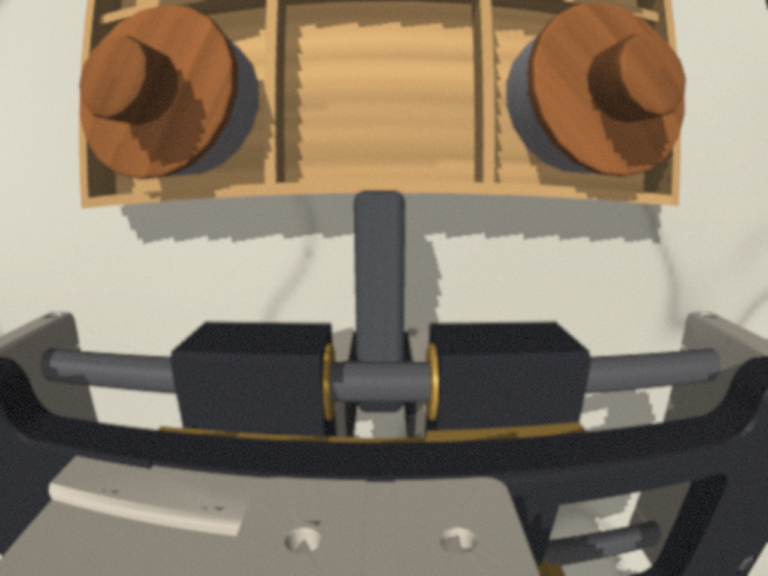

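View pics/t19.png

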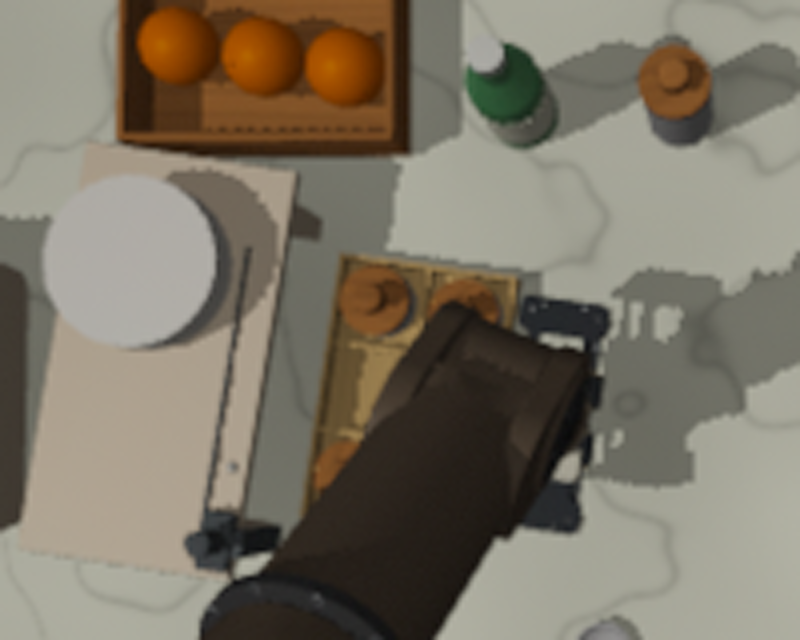

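```bash
cat >> h.py <<'E'
SO=np.array([.56498,.29629]); SA=np.radians(-8.66); SX=np.array([np.cos(SA),np.sin(SA)]);SY=np.array([-np.sin(SA),np.cos(SA)])
def toshelf(p): d=np.array(p[:2])-SO; return np.array([d@SX,d@SY])
E
python3 - <<'E'
from h import *
f=lambda x,y:((x+.5)/4-.5+70,(y+.5)/4-.5+90)
q=[pix2w("top",*f(*p),z=.028) for p in [(341,255),(304,508),(521,272)]]
for a in q: print(a,toshelf(a)*1000)
d=q[0]-q[1]; print(np.degrees(np.arctan2(d[1],d[0])));d=q[0]-q[2]; print(np.degrees(np.arctan2(d[1],d[0]))-90)
for p in [(298,170),(232,578)]: a=pix2w("top",*f(*p),z=.097); print(a,toshelf(a)*1000)
for p in [(322,240),(321,210)]: a=pix2w("top",*f(*p),z=.0); print(a,toshelf(a)*1000)
print(toshelf(arm.get_state()['tool_pos']))
E
```

```text
[0.67470855 0.25371699 0.028     ] [114.88781374 -25.56574332]
[0.44942194 0.28492526 0.028     ] [-112.52941324  -28.63483301]
[0.65863815 0.09280603 0.028     ] [ 123.22909984 -187.06193141]
-7.8868166580247445
-5.7032975113646955
[0.7369514  0.27088998 0.097     ] [173.83529638   0.78340739]
[0.39353099 0.32321837 0.097     ] [-173.54898863    0.80616706]
[0.69272016 0.27923225 0.        ] [128.85222375   2.37064447]
[0.72031146 0.280365   0.        ] [155.95840215   7.64491854]
[ 0.00113902 -0.24398546]
```

```bash
python3 - <<'E'
from h import *
s=dict(arm.get_state())
q=[wpix(a/1.5,b/1.5,.028,s) for a,b in [(83,207),(680,203)]]
d=q[1]-q[0];print(q,np.linalg.norm(d),np.degrees(np.arctan2(d[1],d[0])),[toshelf(a) for a in q])
im=cv2.imread('last_top.png')[140:230,135:215]
cv2.imwrite('pics/tc.png',cv2.resize(im,None,fx=8,fy=8,interpolation=cv2.INTER_CUBIC))
E
```

```text
[array([0.4229918 , 0.13195556, 0.028     ]), array([0.65640284, 0.09936749, 0.028     ])] 0.23567497639725143 -7.948068119908942 [array([-0.11562548, -0.18384017]), array([ 0.1200313 , -0.18091185])]
```

View pics/tc.png

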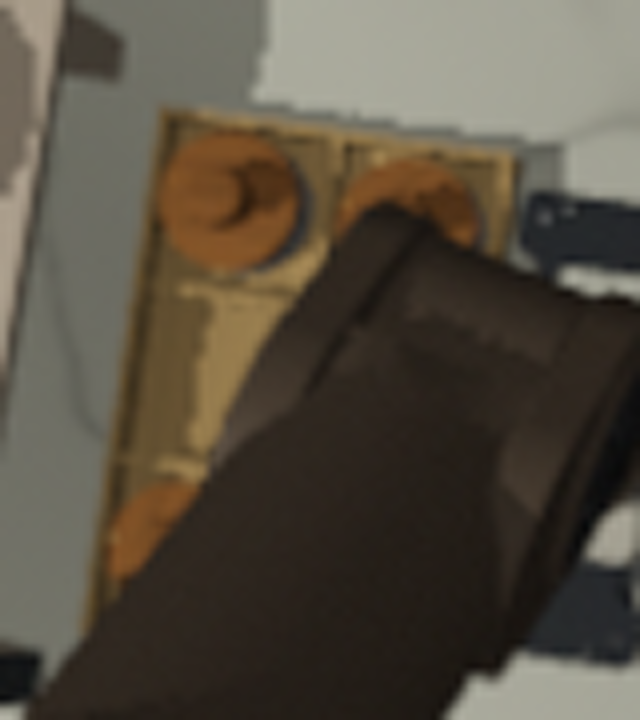

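>>> {"method": "carry_out", "body": {"series": [{"delta_rot": [0, 0, 0.06], "linear": [0.2, 0, 0], "gripper": 1}, {"delta_rot": [0, 0, 0], "linear": [0.2, 0, 0], "gripper": 1}, {"delta_rot": [0, 0, 0], "linear": [0.2, 0, 0], "gripper": 1}, {"delta_rot": [0, 0, 0], "linear": [0.2, 0, 0], "gripper": 1}, {"delta_rot": [0, 0, 0], "linear": [0.2, 0, 0], "gripper": 1}]}}

```text
t: 29.9
tool_pos: [0.5372, 0.1035, -0.016]
orientation: [2.388, 2.041, -0.0]
ft_force: [-0.7, -4.2, 2.1]
opening: 0.0157
```

>>> {"method": "carry_out", "body": {"series": [{"delta_rot": [0, 0, 0], "linear": [0, 0, 0], "gripper": 1}, {"delta_rot": [0, 0, 0], "linear": [0, 0, 0], "gripper": 1}]}}

```text
t: 30.1
tool_pos: [0.5374, 0.1051, -0.0159]
orientation: [-2.385, -2.043, -0.003]
ft_force: [1.1, 2.5, 0.2]
opening: 0.0159
```

```bash
python3 -c "
from h import *
st(); print(toshelf(arm.get_state()['tool_pos'])); shot('scene','s20.png',None,1.5);shot('top','t20.png',(70,110,230,230),5)"
```

```text
t 30.1 pos [ 0.5374  0.1051 -0.0159] F [1.07 2.52 0.16] open 0.0159
[[0.154, 0.988, 0.001], [0.988, -0.154, 0.002], [0.002, 0.0, -1.0]]
[ 0.00151454 -0.19311839]
```

View pics/s20.png

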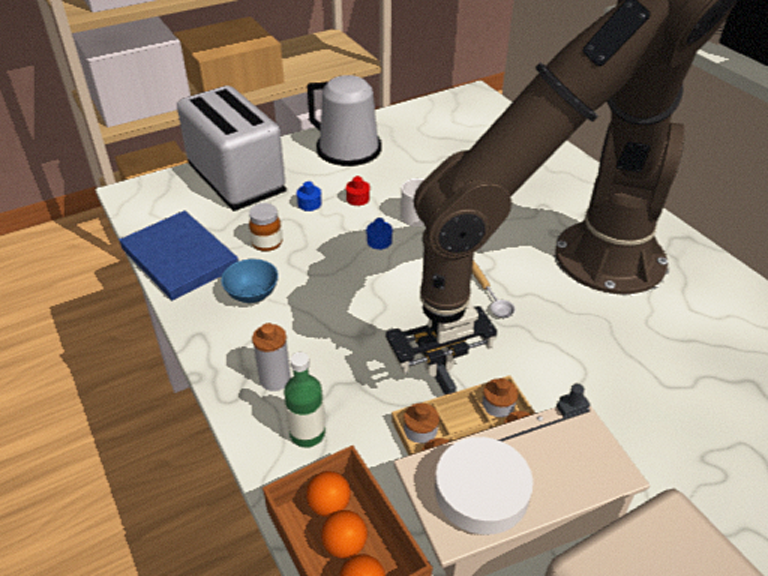

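View pics/t20.png

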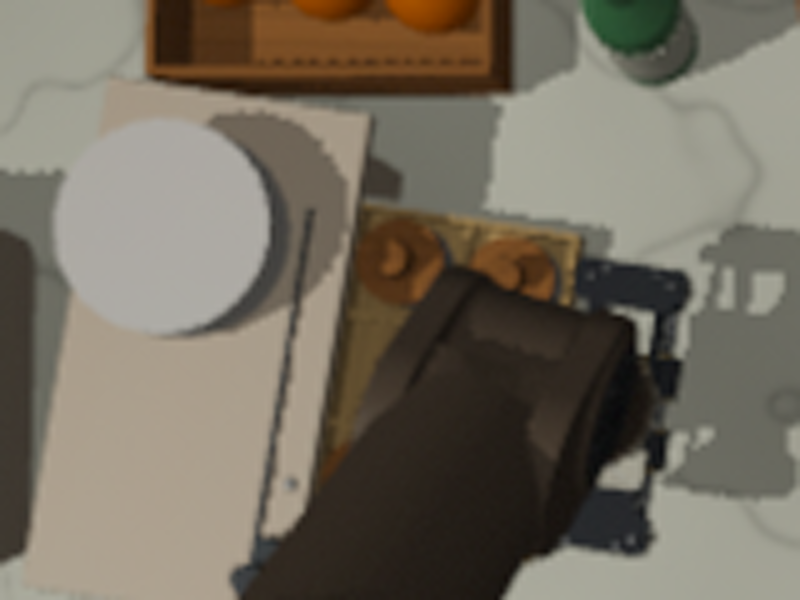

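```bash
python3 - <<'E'
from h import *
f=lambda x,y:((x+.5)/5-.5+70,(y+.5)/5-.5+110)
for p in [(583,236),(366,204),(470,218)]: print(toshelf(pix2w("top",*f(*p),z=.028))*1000)
print(toshelf(pix2w("top",*f(398,258),z=.068))*1000,toshelf(pix2w("top",*f(512,272),z=.068))*1000)
E
```

```text
[ 119.04350611 -138.28603447]
[119.15421357  18.88800014]
[120.04885814 -56.34773119]
[ 81.06776467 -22.65695111] [  82.96255602 -102.19888982]
```

>>> {"method": "carry_out", "body": {"series": [{"delta_rot": [0, 0, 0], "linear": [0.2, 0, 0], "gripper": 1}, {"delta_rot": [0, 0, 0], "linear": [0.24, 0, 0], "gripper": 1}, {"delta_rot": [0, 0, 0], "linear": [0.24, 0, 0], "gripper": 1}, {"delta_rot": [0, 0, 0], "linear": [0.24, 0, 0], "gripper": 1}, {"delta_rot": [0, 0, 0], "linear": [0.24, 0, 0], "gripper": 1}]}}

```text
t: 30.7
tool_pos: [0.5461, 0.1608, -0.0159]
orientation: [2.388, 2.041, -0.001]
ft_force: [-1.2, -4.9, 2.3]
opening: 0.0159
```

>>> {"method": "carry_out", "body": {"series": [{"delta_rot": [0, 0, 0], "linear": [0.24, 0, 0], "gripper": 1}, {"delta_rot": [0, 0, 0], "linear": [0.24, 0, 0], "gripper": 1}, {"delta_rot": [0, 0, 0], "linear": [0.24, 0, 0], "gripper": 1}, {"delta_rot": [0, 0, 0], "linear": [0.2, 0, 0], "gripper": 1}, {"delta_rot": [0, 0, 0], "linear": [0.1, 0, 0], "gripper": 1}]}}

```text
t: 31.2
tool_pos: [0.554, 0.2118, -0.0159]
orientation: [2.387, 2.043, -0.0]
ft_force: [-0.7, -5.4, 4.7]
opening: 0.0158
```

```bash
python3 -c "
from h import *
st(); print(toshelf(arm.get_state()['tool_pos'])); shot('scene','s21.png',(220,170,440,335),3.5);shot('wrist','w21.png')"
```

```text
t 31.2 pos [ 0.554   0.2118 -0.0159] F [-0.67 -5.38  4.72] open 0.0158
[[0.154, 0.988, 0.0], [0.988, -0.154, -0.0], [-0.0, 0.0, -1.0]]
[ 0.00189991 -0.08517859]
```

View pics/s21.png

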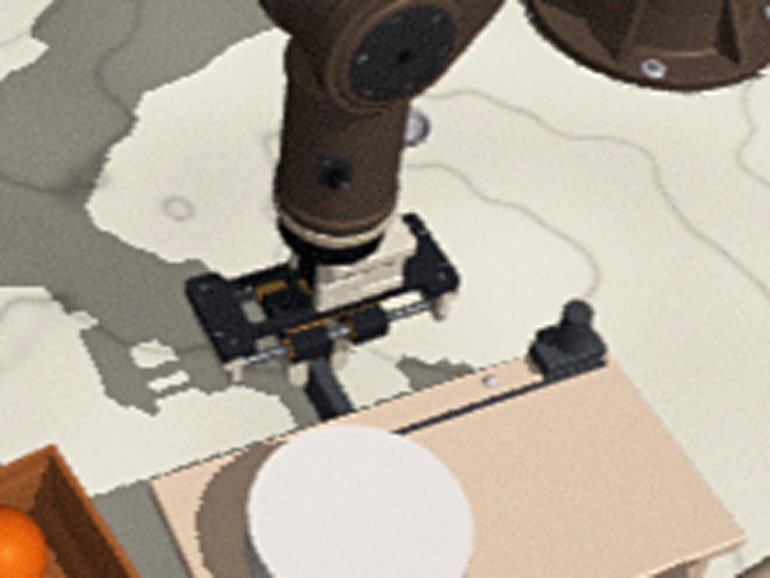

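View pics/w21.png

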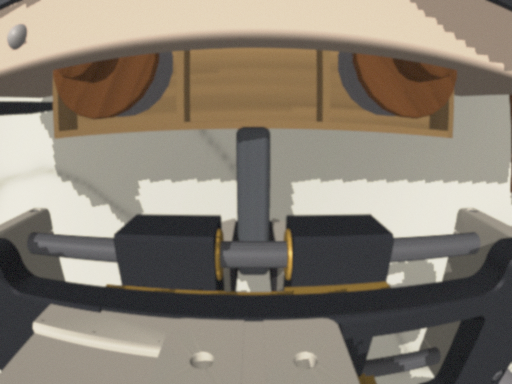

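>>> {"method": "carry_out", "body": {"series": [{"delta_rot": [0, 0, 0], "linear": [0.12, 0, 0], "gripper": 1}, {"delta_rot": [0, 0, 0], "linear": [0.12, 0, 0], "gripper": 1}, {"delta_rot": [0, 0, 0], "linear": [0.12, 0, 0], "gripper": 1}, {"delta_rot": [0, 0, 0], "linear": [0.12, 0, 0], "gripper": 1}, {"delta_rot": [0, 0, 0], "linear": [0.08, 0, 0], "gripper": 1}]}}

```text
t: 31.8
tool_pos: [0.5583, 0.238, -0.0159]
orientation: [2.388, 2.04, -0.001]
ft_force: [-0.5, -6.0, 5.0]
opening: 0.0161
```

>>> {"method": "carry_out", "body": {"series": [{"delta_rot": [0, 0, 0], "linear": [0, 0, 0], "gripper": 1}, {"delta_rot": [0, 0, 0], "linear": [0, 0, 0], "gripper": 1}]}}

```text
t: 32.0
tool_pos: [0.5583, 0.2387, -0.0159]
orientation: [-2.388, -2.041, -0.001]
ft_force: [0.3, -1.7, 2.6]
opening: 0.016
```

```bash
python3 -c "
from h import *
st(); print(toshelf(arm.get_state()['tool_pos'])); shot('scene','s22.png',(220,170,440,335),3.5);shot('wrist','w22.png')"
```

```text
t 32.0 pos [ 0.5583  0.2387 -0.0159] F [ 0.34 -1.66  2.63] open 0.016
[[0.155, 0.988, 0.0], [0.988, -0.155, 0.0], [0.001, 0.0, -1.0]]
[ 0.00211208 -0.05793086]
```

View pics/s22.png

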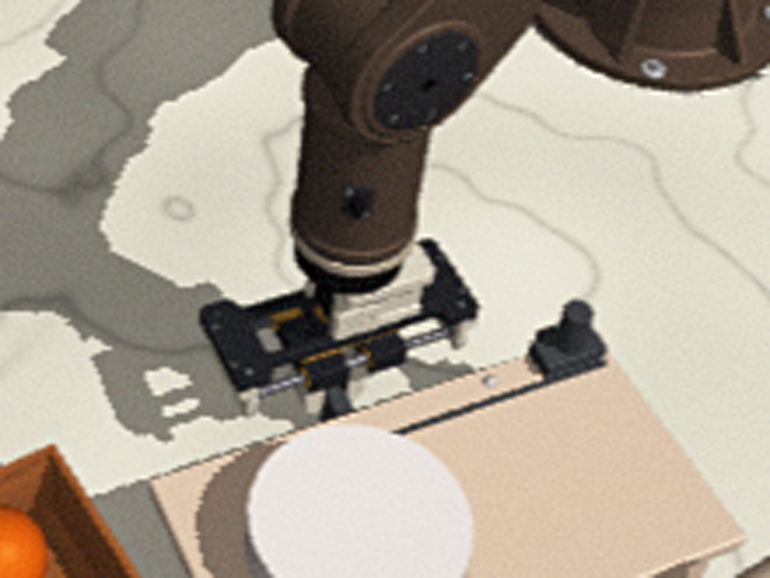

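View pics/w22.png

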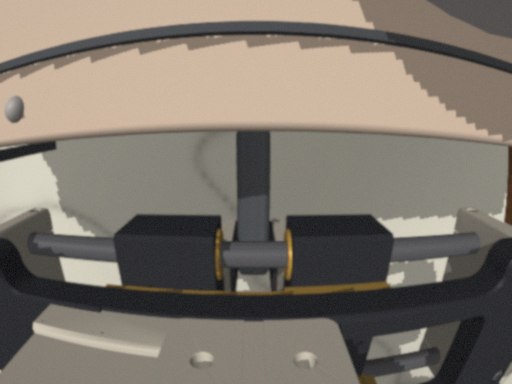

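>>> {"method": "carry_out", "body": {"series": [{"delta_rot": [0, 0, 0], "linear": [0.05, 0, 0], "gripper": 1}, {"delta_rot": [0, 0, 0], "linear": [0.05, 0, 0], "gripper": 1}, {"delta_rot": [0, 0, 0], "linear": [0.05, 0, 0], "gripper": 1}, {"delta_rot": [0, 0, 0], "linear": [0.0, 0, 0], "gripper": 1}]}}

```text
t: 32.5
tool_pos: [0.5594, 0.2449, -0.0159]
orientation: [2.388, 2.04, -0.001]
ft_force: [-0.9, -4.4, 5.0]
opening: 0.0155
```

>>> {"method": "carry_out", "body": {"series": [{"delta_rot": [0, 0, 0], "linear": [0.03, 0, 0], "gripper": 1}, {"delta_rot": [0, 0, 0], "linear": [0.03, 0, 0], "gripper": 1}, {"delta_rot": [0, 0, 0], "linear": [0, 0, 0], "gripper": 1}]}}

```text
t: 32.8
tool_pos: [0.5599, 0.2474, -0.0159]
orientation: [2.388, 2.04, -0.002]
ft_force: [-1.3, -5.4, 5.8]
opening: 0.016
```

>>> {"method": "carry_out", "body": {"series": [{"delta_rot": [0, 0, 0], "linear": [0.03, 0, 0], "gripper": 1}, {"delta_rot": [0, 0, 0], "linear": [0.03, 0, 0], "gripper": 1}, {"delta_rot": [0, 0, 0], "linear": [0, 0, 0], "gripper": 1}]}}

```text
t: 33.1
tool_pos: [0.5604, 0.2475, -0.0159]
orientation: [2.389, 2.036, -0.005]
ft_force: [-2.8, -12.8, 6.2]
opening: 0.0158
```

>>> {"method": "carry_out", "body": {"series": [{"delta_rot": [0, 0, 0], "linear": [0.03, 0, 0], "gripper": 1}, {"delta_rot": [0, 0, 0], "linear": [0.03, 0, 0], "gripper": 1}, {"delta_rot": [0, 0, 0], "linear": [0, 0, 0], "gripper": 1}]}}

```text
t: 33.4
tool_pos: [0.5603, 0.2475, -0.016]
orientation: [2.39, 2.033, -0.009]
ft_force: [-4.0, -20.3, 11.6]
opening: 0.016
```

>>> {"method": "carry_out", "body": {"series": [{"delta_rot": [0, 0, 0], "linear": [-0.06, 0, 0], "gripper": 1}, {"delta_rot": [0, 0, 0], "linear": [-0.02, 0, 0], "gripper": 1}, {"delta_rot": [0, 0, 0], "linear": [0, 0, 0], "gripper": 1}]}}

```text
t: 33.7
tool_pos: [0.5605, 0.2476, -0.0159]
orientation: [2.389, 2.037, -0.003]
ft_force: [-0.3, -9.9, 4.3]
opening: 0.0158
```

```bash
python3 -c "
from h import *
st(); print(toshelf(arm.get_state()['tool_pos'])); shot('wrist','w23.png')"
```

```text
t 33.7 pos [ 0.5605  0.2476 -0.0159] F [-0.32 -9.88  4.29] open 0.0158
[[0.158, 0.987, -0.0], [0.987, -0.158, -0.003], [-0.003, 0.0, -1.0]]
[ 0.00286869 -0.04882998]
```

View pics/w23.png

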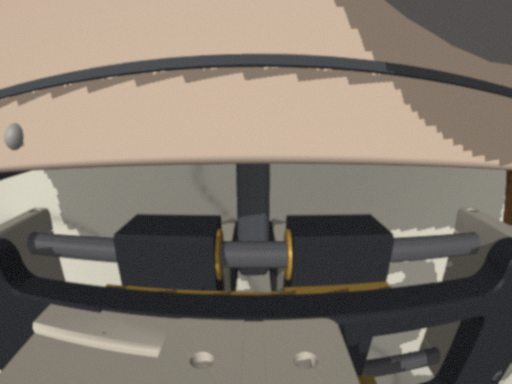

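>>> {"method": "carry_out", "body": {"series": [{"delta_rot": [0, 0, 0], "linear": [-0.03, 0, 0], "gripper": -0.3}, {"delta_rot": [0, 0, 0], "linear": [0, 0, 0], "gripper": -0.3}, {"delta_rot": [0, 0, 0], "linear": [0, 0, 0], "gripper": -0.3}, {"delta_rot": [0, 0, 0], "linear": [0, 0, 0], "gripper": -0.3}, {"delta_rot": [0, 0, 0], "linear": [0, 0, 0], "gripper": -0.3}]}}

```text
t: 34.25
tool_pos: [0.5599, 0.2496, -0.016]
orientation: [-2.387, -2.042, -0.0]
ft_force: [0.2, 0.0, 0.4]
opening: 0.0508
```

>>> {"method": "carry_out", "body": {"series": [{"delta_rot": [0, 0, 0], "linear": [-0.3, 0, -0.5], "gripper": -0.3}, {"delta_rot": [0, 0, 0], "linear": [-0.4, 0, -0.8], "gripper": -0.3}, {"delta_rot": [0, 0, 0], "linear": [-0.2, 0, -0.9], "gripper": -0.3}, {"delta_rot": [0, 0, 0], "linear": [0, 0, -0.9], "gripper": -0.3}, {"delta_rot": [0, 0, 0], "linear": [0, 0, 0], "gripper": -0.3}]}}

```text
t: 34.75
tool_pos: [0.5567, 0.2047, 0.1449]
orientation: [2.388, 2.038, 0.014]
ft_force: [1.0, 0.2, -1.0]
opening: 0.0598
```

```bash
python3 -c "
from h import *
st(); print(toshelf(arm.get_state()['tool_pos'])); shot('wrist','w24.png',None,1.5); shot('top','t24.png',(70,110,230,230),5)
shot('scene','s24.png',(220,170,440,335),3.5)"
```

```text
t 34.75 pos [0.5567 0.2047 0.1449] F [ 1.03  0.19 -0.98] open 0.0598
[[0.157, 0.988, 0.008], [0.988, -0.157, 0.004], [0.005, 0.007, -1.0]]
[ 0.00559508 -0.09178411]
```

View pics/w24.png

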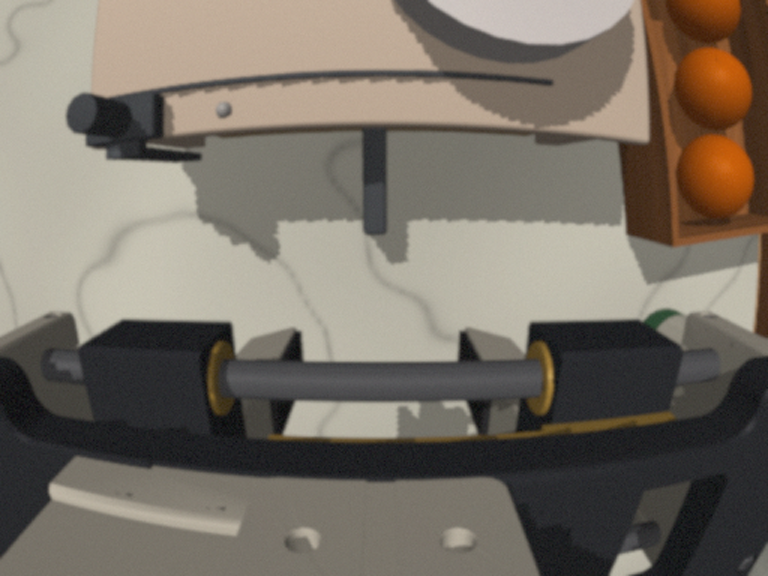

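View pics/t24.png

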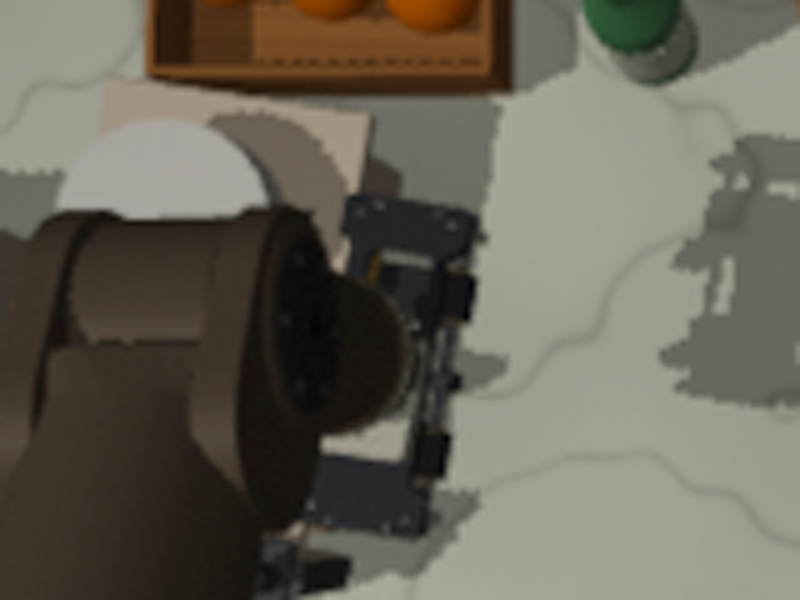

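View pics/s24.png

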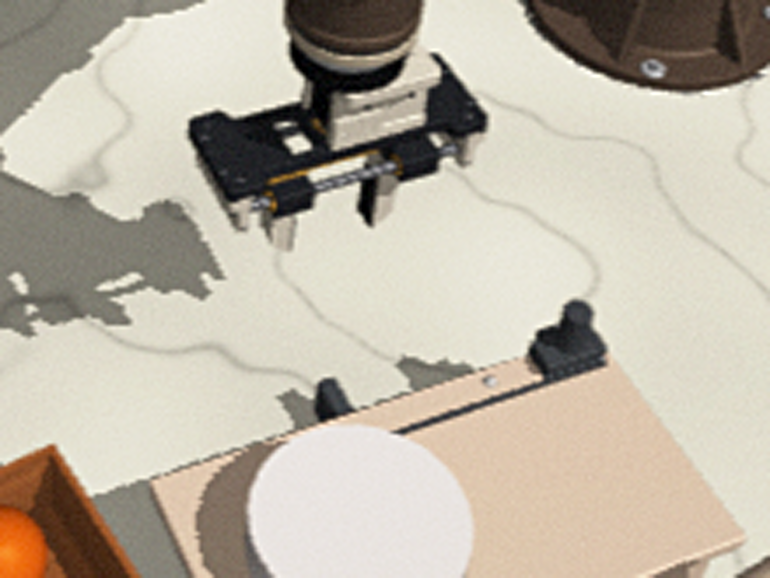

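```bash
python3 -c "
from h import *
st()
p,d=optics.read_camera('wrist'); s=dict(arm.get_state()); im=cv2.cvtColor(p,cv2.COLOR_RGB2BGR); cv2.imwrite('pics/w25.png',cv2.resize(im[20:180],None,fx=1.5,fy=1.5)); st()"
```

```text
t 34.9 pos [0.5526 0.2052 0.1388] F [-1.05 -0.02 -1.28] open 0.0593
[[0.155, 0.988, -0.0], [0.988, -0.155, 0.001], [0.001, -0.0, -1.0]]
t 34.95 pos [0.5522 0.205  0.1382] F [-0.27 -0.73 -0.19] open 0.0594
[[0.155, 0.988, -0.001], [0.988, -0.155, -0.0], [-0.0, -0.001, -1.0]]
```

View pics/w25.png

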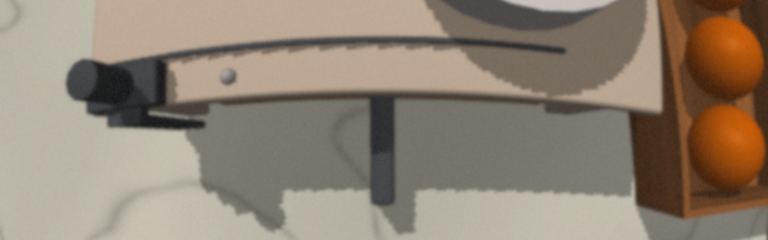

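```bash
python3 -c "
from h import *
s=dict(arm.get_state())
g=lambda x,y,z: wpix(x/1.5,y/1.5+20,z,s)
for n,a in dict(hend=(383,203,.044),post=(83,80,.149),boardR=(660,110,.082),boardmid=(383,96,.090),ball=(228,76,.097),cornL=(95,5,.097)).items():
  w=g(*a); print(n,w,toshelf(w)*1000)
"
```

```text
hend [0.5593164  0.23458397 0.044     ] [  3.69209196 -61.85530263]
post [0.42953906 0.33255464 0.149     ] [-139.35720519   15.45776508]
boardR [0.7441539  0.27641457 0.082     ] [180.12383832   7.32949699]
boardmid [0.56891023 0.2978652  0.09      ] [3.64824659 2.14901545]
ball [0.48822129 0.32448553 0.097     ] [-80.12901936  16.31646625]
cornL [0.40544011 0.39707903 0.097     ] [-172.89688655   75.61793169]
```

>>> {"method": "carry_out", "body": {"series": [{"delta_rot": [0, 0, 0], "linear": [0, -0.8, -0.3], "gripper": -0.3}, {"delta_rot": [0, 0, 0], "linear": [0.5, -0.8, -0.2], "gripper": -0.3}, {"delta_rot": [0, 0, 0], "linear": [0.8, -0.6, 0], "gripper": -0.3}, {"delta_rot": [0, 0, 0], "linear": [0.6, -0.5, 0], "gripper": -0.3}, {"delta_rot": [0, 0, 0], "linear": [0.28, -0.2, 0], "gripper": -0.3}]}}

```text
t: 35.45
tool_pos: [0.423, 0.3386, 0.1624]
orientation: [-2.381, -2.047, 0.004]
ft_force: [-0.3, -0.7, 0.1]
opening: 0.0596
```

>>> {"method": "carry_out", "body": {"series": [{"delta_rot": [0, 0, 0], "linear": [0, 0, 0], "gripper": -0.3}, {"delta_rot": [0, 0, 0], "linear": [0, 0, 0], "gripper": -0.3}, {"delta_rot": [0, 0, 0], "linear": [0, 0, 0], "gripper": -0.3}]}}

```text
t: 35.75
tool_pos: [0.4276, 0.333, 0.1637]
orientation: [2.39, 2.037, -0.001]
ft_force: [-0.1, -0.1, 0.1]
opening: 0.0597
```

```bash
python3 -c "
from h import *
st(); print(toshelf(arm.get_state()['tool_pos'])); shot('wrist','w26.png',None,1.5)
shot('scene','s26.png',(300,190,440,300),5.5)"
```

```text
t 35.75 pos [0.4276 0.333  0.1637] F [-0.06 -0.12  0.12] open 0.0597
[[0.158, 0.987, 0.0], [0.987, -0.158, -0.001], [-0.001, 0.0, -1.0]]
[-0.14128774  0.01556838]
```

View pics/w26.png

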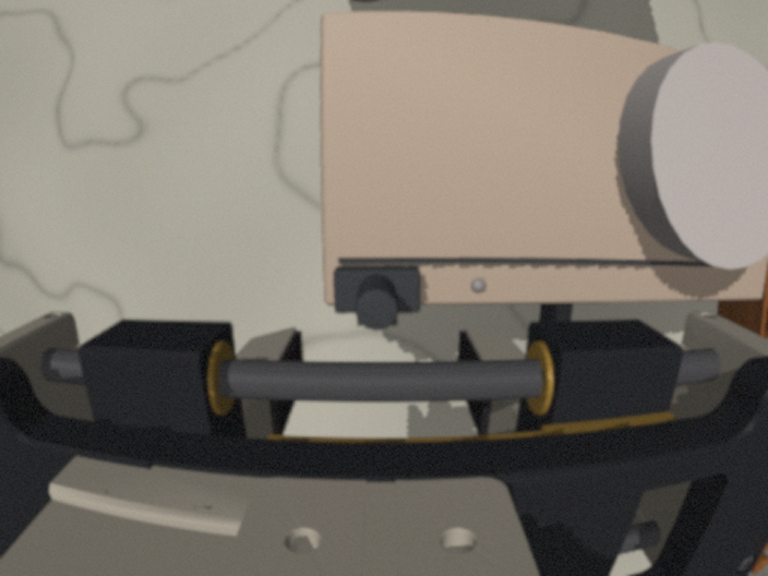

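View pics/s26.png

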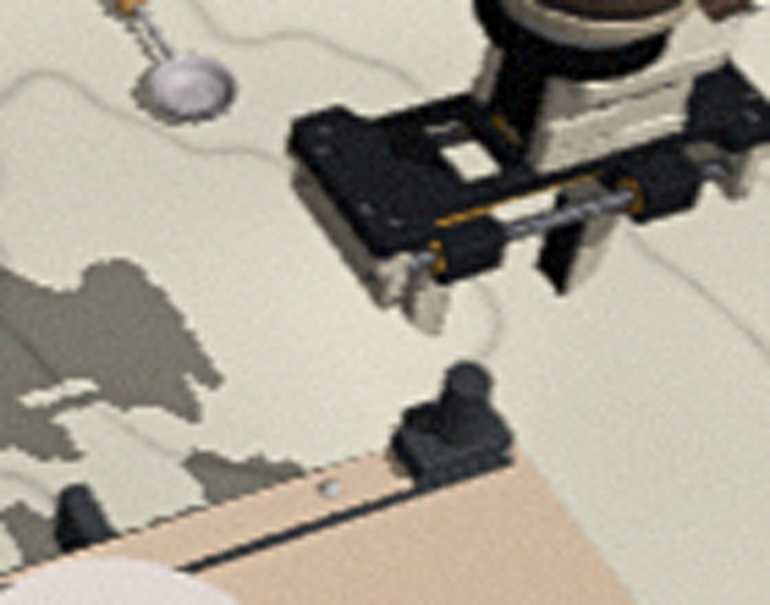

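```bash
python3 -c "
from h import *
s=dict(arm.get_state()); print(s['tool_pos'])
R=Rn.from_rotvec(s['orientation']).as_matrix()
for a in [(377,308,.149),(377,300,.149)]:
  w=wpix(a[0]/1.5,a[1]/1.5,a[2],s); print(w,R.T@(w-s['tool_pos']),toshelf(w)*1000)
im=cv2.imread('last_wrist.png')[160:230,200:310];cv2.imwrite('pics/w26c.png',cv2.resize(im,None,fx=7,fy=7,interpolation=cv2.INTER_CUBIC))
print(toshelf(pix2w('scene',300+467/5.5,190+378/5.5,z=.149))*1000,pix2w('scene',300+467/5.5,190+378/5.5,z=.149))
"
```

```text
[0.42763848 0.3332538  0.16396584]
[0.42732997 0.33646863 0.149     ] [ 0.00313202 -0.00081726  0.01496426] [-142.13043546   18.99450419]
[0.42797721 0.34047928 0.149     ] [ 0.00719455 -0.00081349  0.01496246] [-142.09446593   23.05688219]
[-144.15027813   20.68160157] [0.42558719 0.33844062 0.149     ]
```

View pics/w26c.png

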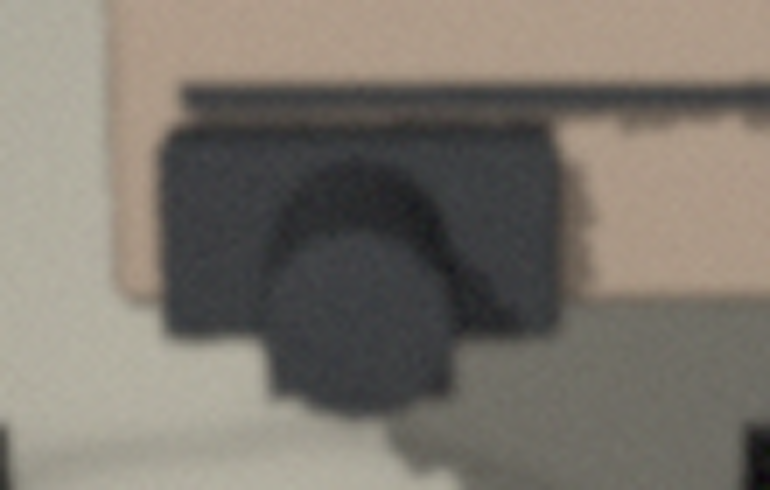

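>>> {"method": "carry_out", "body": {"series": [{"delta_rot": [0, 0, 0], "linear": [0.04, -0.02, 0.5], "gripper": -0.3}, {"delta_rot": [0, 0, 0], "linear": [0, 0, 0.6], "gripper": -0.3}, {"delta_rot": [0, 0, 0], "linear": [0, 0, 0.4], "gripper": -0.3}, {"delta_rot": [0, 0, 0], "linear": [0, 0, 0.1], "gripper": -0.3}, {"delta_rot": [0, 0, 0], "linear": [0, 0, 0], "gripper": -0.3}], "grip_force": 10}}

```text
t: 36.35
tool_pos: [0.4264, 0.336, 0.0839]
orientation: [2.389, 2.039, -0.002]
ft_force: [-0.7, 0.2, -0.2]
opening: 0.06
```

>>> {"method": "carry_out", "body": {"series": [{"delta_rot": [0, 0, 0], "linear": [0, 0, 0], "gripper": 0.35}, {"delta_rot": [0, 0, 0], "linear": [0, 0, 0], "gripper": 0.35}, {"delta_rot": [0, 0, 0], "linear": [0, 0, 0], "gripper": 0.35}, {"delta_rot": [0, 0, 0], "linear": [0, 0, 0], "gripper": 0.35}]}}

```text
t: 36.75
tool_pos: [0.4263, 0.3373, 0.0846]
orientation: [-2.388, -2.041, -0.001]
ft_force: [-0.3, 0.2, 1.2]
opening: 0.033
```

```bash
python3 -c "
from h import *
st(); print(toshelf(arm.get_state()['tool_pos'])); shot('scene','s27.png',(300,190,440,300),5.5)"
```

```text
t 36.75 pos [0.4263 0.3373 0.0846] F [-0.28  0.18  1.21] open 0.033
[[0.155, 0.988, 0.001], [0.988, -0.155, 0.001], [0.001, 0.0, -1.0]]
[-0.14331454  0.01965487]
```

View pics/s27.png

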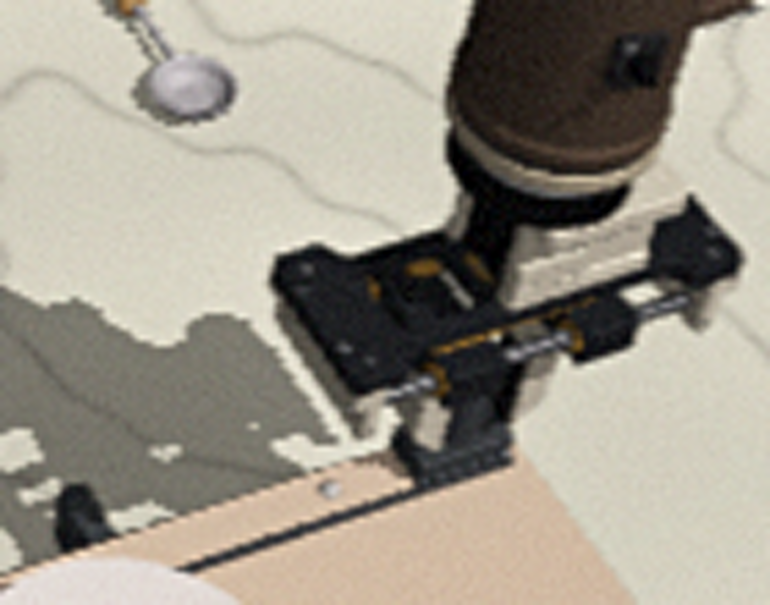

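>>> {"method": "carry_out", "body": {"series": [{"delta_rot": [0, 0, 0], "linear": [0, 0.2, 0], "gripper": 0.35}, {"delta_rot": [0, 0, 0], "linear": [0, 0.25, 0], "gripper": 0.35}, {"delta_rot": [0, 0, 0], "linear": [0, 0.25, 0], "gripper": 0.35}, {"delta_rot": [0, 0, 0], "linear": [0, 0.25, 0], "gripper": 0.35}, {"delta_rot": [0, 0, 0], "linear": [0, 0.2, 0], "gripper": 0.35}]}}

```text
t: 37.3
tool_pos: [0.4846, 0.3275, 0.084]
orientation: [2.389, 2.04, 0.0]
ft_force: [-2.2, 0.4, 0.2]
opening: 0.03
```

```bash
python3 -c "
from h import *
st(); print(toshelf(arm.get_state()['tool_pos'])); shot('scene','s28.png',(260,190,440,325),4.4)"
```

```text
t 37.3 pos [0.4846 0.3275 0.084 ] F [-2.17  0.42  0.23] open 0.03
[[0.157, 0.988, 0.001], [0.988, -0.157, -0.0], [-0.0, 0.001, -1.0]]
[-0.08419407  0.01876069]
```

View pics/s28.png

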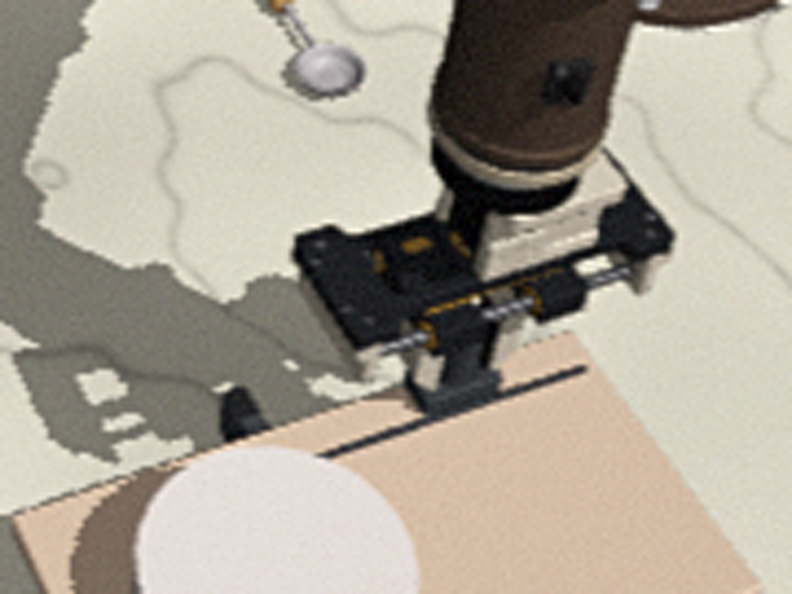

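>>> {"method": "carry_out", "body": {"series": [{"delta_rot": [0, 0, 0], "linear": [0, 0.08, 0], "gripper": 0.35}, {"delta_rot": [0, 0, 0], "linear": [0, 0.08, 0], "gripper": 0.35}, {"delta_rot": [0, 0, 0], "linear": [0, 0.08, 0], "gripper": 0.35}, {"delta_rot": [0, 0, 0], "linear": [0, 0.08, 0], "gripper": 0.35}]}}

```text
t: 37.75
tool_pos: [0.4978, 0.3253, 0.0837]
orientation: [-2.387, -2.041, 0.002]
ft_force: [-2.5, -0.4, -1.1]
opening: 0.0298
```

>>> {"method": "carry_out", "body": {"series": [{"delta_rot": [0, 0, 0], "linear": [0, 0.06, 0], "gripper": 0.35}, {"delta_rot": [0, 0, 0], "linear": [0, 0.04, 0], "gripper": 0.35}, {"delta_rot": [0, 0, 0], "linear": [0, 0, 0], "gripper": 0.35}]}}

```text
t: 38.05
tool_pos: [0.4987, 0.3253, 0.0834]
orientation: [-2.382, -2.039, 0.011]
ft_force: [-18.9, 0.2, 13.5]
opening: 0.0306
```

```bash
python3 -c "
from h import *
st(); print(toshelf(arm.get_state()['tool_pos'])); shot('scene','s29.png',(260,190,440,325),4.4)"
```

```text
t 38.05 pos [0.4987 0.3253 0.0834] F [-18.88   0.24  13.52] open 0.0306
[[0.154, 0.988, -0.009], [0.988, -0.154, -0.0], [-0.001, -0.009, -1.0]]
[-0.06993836  0.01867851]
```

View pics/s29.png

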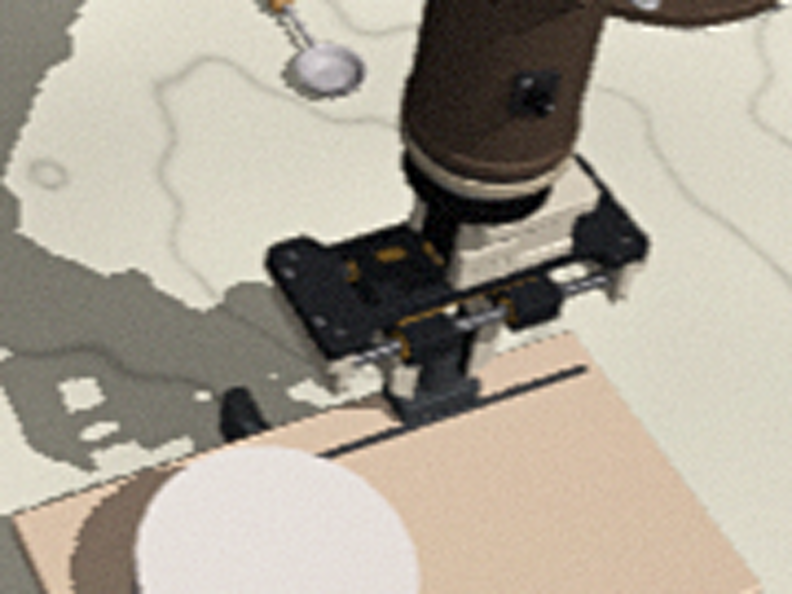

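>>> {"method": "carry_out", "body": {"series": [{"delta_rot": [0, 0, 0], "linear": [0, -0.1, 0], "gripper": 0.2}, {"delta_rot": [0, 0, 0], "linear": [0, -0.03, 0], "gripper": -0.3}, {"delta_rot": [0, 0, 0], "linear": [0, 0, 0], "gripper": -0.3}, {"delta_rot": [0, 0, 0], "linear": [0, 0, 0], "gripper": -0.3}, {"delta_rot": [0, 0, 0], "linear": [0, 0, 0], "gripper": -0.3}]}}

```text
t: 38.6
tool_pos: [0.4977, 0.3256, 0.0841]
orientation: [2.388, 2.041, 0.001]
ft_force: [0.5, 0.1, -0.3]
opening: 0.0589
```

>>> {"method": "carry_out", "body": {"series": [{"delta_rot": [0, 0, 0], "linear": [0, 0, -0.6], "gripper": -0.3}, {"delta_rot": [0, 0, 0], "linear": [0, 0, -0.9], "gripper": -0.3}, {"delta_rot": [0, 0, 0], "linear": [-0.5, 0, -0.8], "gripper": -0.3}, {"delta_rot": [0, 0, 0], "linear": [-0.9, 0, 0], "gripper": -0.3}, {"delta_rot": [0, 0, 0], "linear": [-0.9, 0, 0], "gripper": -0.3}]}}

```text
t: 39.1
tool_pos: [0.4802, 0.2113, 0.2002]
orientation: [2.386, 2.042, 0.004]
ft_force: [-0.0, -2.2, 0.4]
opening: 0.06
```

>>> {"method": "carry_out", "body": {"series": [{"delta_rot": [0, 0, 0], "linear": [-0.9, 0, 0], "gripper": -0.3}, {"delta_rot": [0, 0, 0], "linear": [-0.9, 0, 0], "gripper": -0.3}, {"delta_rot": [0, 0, 0], "linear": [-0.6, 0, 0], "gripper": -0.3}, {"delta_rot": [0, 0, 0], "linear": [0, 0, 0], "gripper": -0.3}, {"delta_rot": [0, 0, 0], "linear": [0, 0, 0], "gripper": -0.3}]}}

```text
t: 39.6
tool_pos: [0.4609, 0.0934, 0.1993]
orientation: [-2.389, -2.039, -0.002]
ft_force: [0.3, 1.0, -0.1]
opening: 0.0591
```

```bash
python3 -c "
from h import *
st(); shot('scene','s30.png',None,1.5); shot('top','t30.png',(70,110,230,230),5); shot('wrist','w30.png',None,1.5)"
```

```text
t 39.6 pos [0.4609 0.0934 0.1993] F [ 0.34  1.04 -0.1 ] open 0.0591
[[0.157, 0.988, 0.001], [0.988, -0.157, 0.001], [0.001, 0.0, -1.0]]
```

View pics/s30.png

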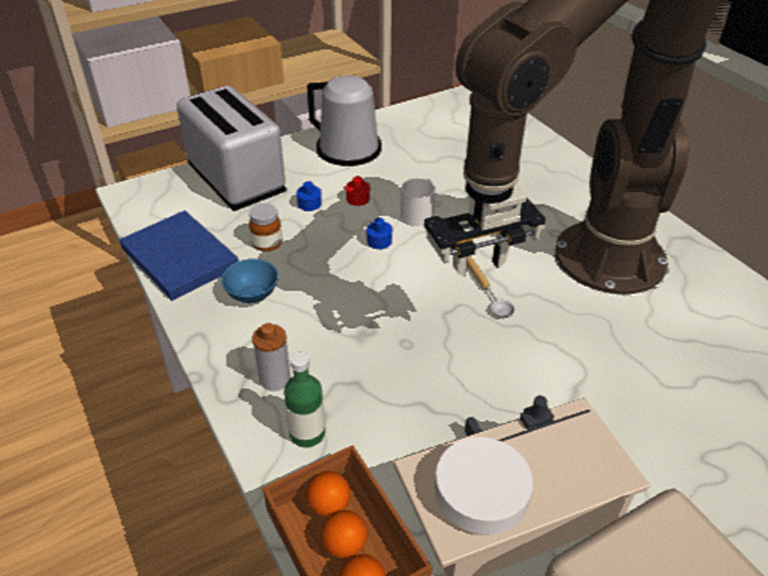

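View pics/t30.png

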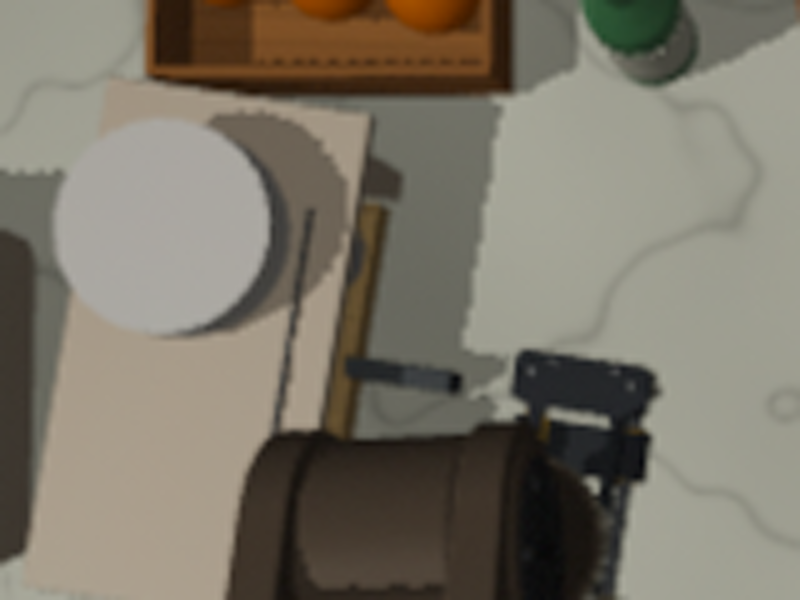

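View pics/w30.png

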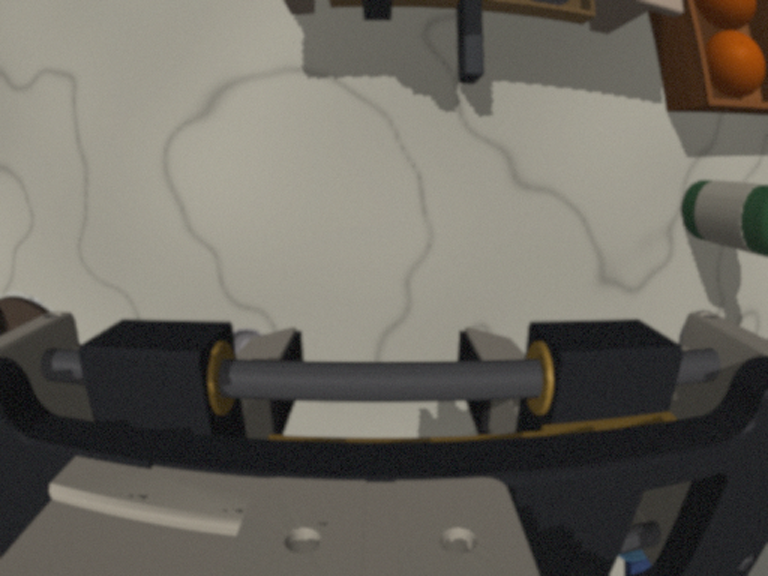

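```bash
python3 -c "
from h import *
f=lambda x,y:((x+.5)/5-.5+70,(y+.5)/5-.5+110)
for n,p in dict(c=(389,205,.028),c2=(349,437,.028),he=(460,383,.044),hs=(348,367,.044)).items(): print(n,toshelf(pix2w('top',*f(*p[:2]),z=p[2]))*1000)
im=cv2.imread('last_scene.png')[255:300,290:400];cv2.imwrite('pics/k.png',cv2.resize(im,None,fx=7,fy=7,interpolation=cv2.INTER_CUBIC))
"
```

```text
c [120.83958829   2.47948117]
c2 [-47.05746416   4.34992735]
he [  2.23799372 -72.14996241]
hs [1.84704032 7.62371784]
```

View pics/k.png

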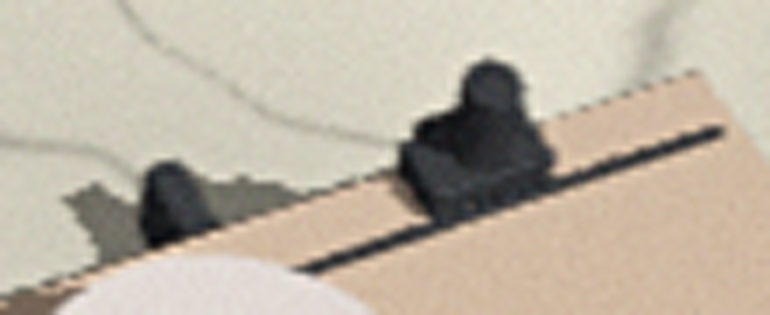

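```bash
python3 -c "
from h import *
w=pix2w('scene',290+491/7,255+78/7,z=.149); print(w,toshelf(w)*1000)
# initial
im=cv2.imread('pics/scene0.png')[240:300,340:420];cv2.imwrite('pics/k0.png',cv2.resize(im,None,fx=7,fy=7,interpolation=cv2.INTER_CUBIC))
"
```

```text
[0.49254973 0.32626337 0.149     ] [-76.11762128  18.72577768]
```

View pics/k0.png

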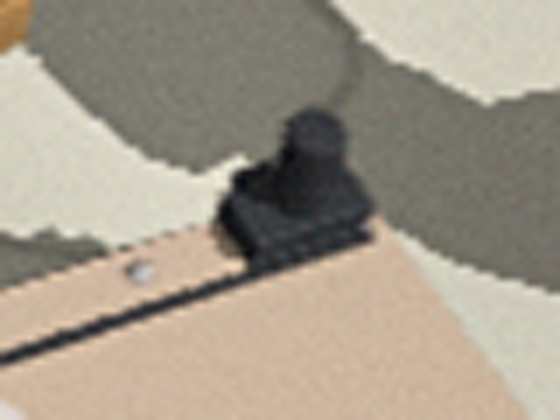

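>>> {"method": "carry_out", "body": {"series": [{"delta_rot": [0, 0, 0], "linear": [0.8, 0.05, 0], "gripper": -0.3}, {"delta_rot": [0, 0, 0], "linear": [0.9, 0, 0], "gripper": -0.3}, {"delta_rot": [0, 0, 0], "linear": [0.9, 0, 0], "gripper": -0.3}, {"delta_rot": [0, 0, 0], "linear": [0.9, 0, 0.3], "gripper": -0.3}, {"delta_rot": [0, 0, 0], "linear": [0.8, 0, 0.4], "gripper": -0.3}]}}

```text
t: 40.25
tool_pos: [0.4967, 0.31, 0.1636]
orientation: [-2.384, -2.045, -0.002]
ft_force: [0.0, -0.1, 1.0]
opening: 0.0595
```

>>> {"method": "carry_out", "body": {"series": [{"delta_rot": [0, 0, 0], "linear": [0.3, 0, 0], "gripper": -0.3}, {"delta_rot": [0, 0, 0], "linear": [0, 0, 0], "gripper": -0.3}, {"delta_rot": [0, 0, 0], "linear": [0, 0, 0], "gripper": -0.3}, {"delta_rot": [0, 0, 0], "linear": [0, 0, 0], "gripper": -0.3}]}}

```text
t: 40.65
tool_pos: [0.4994, 0.3187, 0.1648]
orientation: [2.39, 2.038, 0.001]
ft_force: [-0.8, -0.0, 0.1]
opening: 0.0595
```

```bash
python3 -c "
from h import *
st(); shot('wrist','w31.png',None,1.5)
im=cv2.imread('last_wrist.png')[130:230,150:370];cv2.imwrite('pics/w31c.png',cv2.resize(im,None,fx=3.5,fy=3.5,interpolation=cv2.INTER_CUBIC))"
```

```text
t 40.65 pos [0.4994 0.3187 0.1648] F [-0.79 -0.04  0.06] open 0.0595
[[0.158, 0.987, 0.001], [0.987, -0.158, 0.0], [0.0, 0.001, -1.0]]
```

View pics/w31c.png

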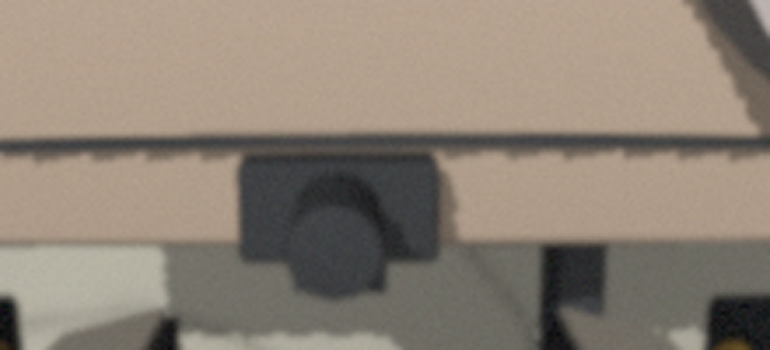

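View pics/w31.png

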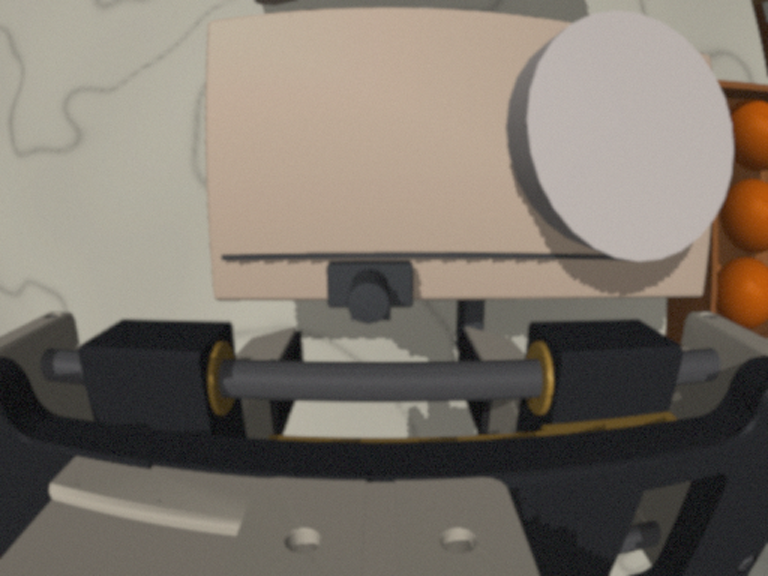

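```bash
python3 -c "
from h import *
s=dict(arm.get_state())
w=wpix(246.3,201.4,.149,s);print(w,toshelf(w)*1000)
for a in [(217,298),(703,295)]:
  w=wpix(a[0]/1.5,a[1]/1.5,.097,s);print(toshelf(w)*1000)
for a in [(243,205),(437,205)]:
  w=wpix(a[0]/3.5+150,a[1]/3.5+130,.113,s);print('carr',toshelf(w)*1000)
im=cv2.imread('pics/w26.png')
"
```

```text
[0.49586839 0.32538583 0.149     ] [-72.70466136  18.35793783]
[-171.54591915    6.73922395]
[172.63364092   5.7963242 ]
carr [-96.47144874  19.74233495]
carr [-49.16571274  19.41465282]
```

>>> {"method": "carry_out", "body": {"series": [{"delta_rot": [0, 0, 0], "linear": [-0.4, 0, -0.6], "gripper": -0.3}, {"delta_rot": [0, 0, 0], "linear": [-0.8, 0, -0.4], "gripper": -0.3}, {"delta_rot": [0, 0, 0], "linear": [-0.8, 0, 0], "gripper": -0.3}, {"delta_rot": [0, 0, 0], "linear": [-0.4, 0, 0], "gripper": -0.3}, {"delta_rot": [0, 0, 0], "linear": [0, 0, 0], "gripper": -0.3}]}}

```text
t: 41.2
tool_pos: [0.48, 0.1979, 0.2148]
orientation: [-2.393, -2.033, -0.002]
ft_force: [0.5, 0.1, 0.5]
opening: 0.0595
```

>>> {"method": "carry_out", "body": {"series": [{"delta_rot": [0, 0, 0], "linear": [0, 0, 0], "gripper": -0.3}, {"delta_rot": [0, 0, 0], "linear": [0, 0, 0], "gripper": -0.3}, {"delta_rot": [0, 0, 0], "linear": [0, 0, 0], "gripper": -0.3}]}}

```text
t: 41.5
tool_pos: [0.4801, 0.203, 0.2138]
orientation: [2.386, 2.043, -0.001]
ft_force: [-0.0, -0.1, -0.4]
opening: 0.0597
```

```bash
python3 -c "
from h import *
st(); print(arm.finish_job())"
```

```text
t 41.5 pos [0.4801 0.203  0.2138] F [-0.04 -0.12 -0.4 ] open 0.0597
[[0.154, 0.988, -0.0], [0.988, -0.154, -0.0], [-0.0, -0.0, -1.0]]
the job is handed in; nothing more can be done
None
```

I put all four low canisters in the tray's corner compartments, slid the tray under the shelf to the back stop, pushed the keeper in and handed the job in at 41.5 s. No verdict was reported.

**Canisters:** All four looked upright in the tray before it went in. Once the tray was under the board I could no longer see them fully.

**Tray:**
- **Depth:** I felt it meet the back stop at about 20 N. The cameras then disagreed on how far in it sits: the wrist view gave y ≈ 91 mm and the top view about 83 mm. Both are inside the 77–100 mm limit.
- **Position:** It is within about 2 mm of the middle and close to straight.

**Keeper:** It hit hard against the stop at about 19 N and stayed there when I let go. The wrist view put its travel at about 77 mm and the scene view at about 74 mm, only just over the 73.5 mm limit.

**Bystanders:** None had visibly moved in the last overall picture; I did not measure them.

**Fingertips:** They sit about 38 mm short of the stated TCP, so my first grasp closed above the first canister's knob without touching it. I allowed for this in every later grasp.

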